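# Weigh out grinding balls with a scoop

### The arm

A 6-joint arm with a two-finger parallel gripper is mounted at the origin on the work surface. World frame = base frame: x ahead of the robot, y to its left, z up, the work surface at z = 0. Lengths are in m, angles in rad, forces in N, time in s.
With the tool pointing down it reaches from about 0.375 to 0.9 m from the base axis. Payload 3.1 kg.
Tool frame: the origin (TCP) lies midway between the tips of the shut fingers; the grasp point (between the pads) lies 19 mm behind it; x points along the fingers, z is the direction in which the jaws open and shut, and the axes are right-handed (so a half turn about x gives the same grasp; the last joint's range is limited). The gripper opens to 87 mm and grips with 3 to 60 N. Pads are 19 mm wide; open, the fingers measure 117 mm over their backs; the gripper's body (75 mm by 190 mm) begins 51 mm behind the grasp point.
Start: joints at [-1.395, 0.527, 1.433, -0, 1.181, -0.178], TCP at [0.217, -0.586, 0.223] pointing down, gripper open.
Joint ranges: [-3.08, 3.08], [-0.75, 2.2], [0.22, 2.44], [-1.43, 4.57], [0, 2.65], [-2.85, 2.85]. Speed limits (rad/s): [2.79, 2.79, 3.14, 3.14, 3.14, 3.14].

### API

Orientations are given as a unit quaternion [x, y, z, w].
In Python, from rig import readout, imaging, robot gives the robot as it stands. The module is installed in compiled form; this text tells all that it offers.
- The arm moves only by the tool play_rows, never from a script. Its argument "rows" is text: rows parted by semicolons, each of 7 numbers parted by spaces: the turn, a rotation vector about the tool's x, y, z in rad, then the shift along the tool's x, y, z in mm, then the closure, from 0 (fully open) to 1 (shut). In form: ax ay az tx ty tz gripper; .... A call has 1 to 8 rows; each row shifts and turns the commanded pose from where the row before left it, along the tool's axes as they then stand; what a row does not reach is not made up. A row lasts 1/12 s, in which the tool goes at most 41.7 mm and 7.16 degrees, less where a joint would pass 70% of its speed; a pose out of reach is approached as far as the arm can. A call with a gripper value outside its range is refused whole. The fingers move at their own pace and stop on an object; "squeeze" is the grip in N (left out, the last holds). Time passes only in rows, so rows that do not move let the fingers close. It gives the time, the measured TCP pose, the force and the opening at its end, in the units of the state.
- readout.get_obs(): the state, without advancing time (a new reading comes with each control period).
- imaging.camera(name): name is "scene" or "top" or "wrist"; returns the picture (400x640x3 uint8, blue, green, red); there is no depth.
- imaging.camera_info(name): a dict with "K" (3x3 intrinsics, pixels), "k1" (the pictures are not rectified: a ray, as slopes to the right and down, at radius r is drawn at 1 + k1 r^2 times it, then the intrinsics apply), "world_to_cam" (4x4, takes a point from world to camera coordinates). Camera axes: x right, y down, z forward; pixel columns grow to the right and rows downward; lengths in m; the calibration is good to about 2 mm. A picture is of the moment at which its call begins: read the wrist's pose just before it. camera_info takes no time and is no camera call; for the wrist camera it gives the pose at the moment of the call.
- robot.hand_in(): hands the job in, once; it reports no verdict.
The state is a dict: "time": time; "q": joint angles; "joint_velocities": joint speeds; "joint_torque": joint torques, N m; "position": TCP position; "tool_rot": TCP orientation; "ft_force": force on the tool from outside, world axes, zero at the start; "moment": the same for the moment, N m; "grip_width": finger opening in m.
Only numpy, scipy, OpenCV 4.12 (cv2) and the standard library are available. Lean on these libraries where they do the work, as an engineer would, in place of code of your own. Each camera call takes 0.05 s, during which the arm holds its last target. There are 200 camera calls.

### The job

Press the balance's key to zero it while the jar is still empty, then take the scoop from its rubber mat and use it to transfer at least four of the six white grinding balls from the pan through the funnel into the jar on the balance (touch the balls only with the scoop). Spill none: any ball you do not transfer stays in the pan. Finally stand the scoop back upright, wholly on its mat, with the jar still upright on the balance plate and the other things on the bench left where they are.

Things in the scene. Friction and masses are not known exactly. Their poses are not given: they have to be found in the camera images.
- balance: White top-loading laboratory balance, fixed, 290 (x) x 200 (y) mm. Its front apron (towards its -x) is 30 mm high; the square steel weighing plate, 160 x 160 mm, top at z = 58 mm, is centred at x = +40 mm. Origin on the table under the body; x points away from the front.
- tare_top (a point): Centre of the top of the balance's only key, a round pale button of 26 mm diameter that points up from the front apron, 140 mm before the balance's origin, top 48 mm above the table. 6 mm travel, about 4 N to press home; it springs back.
- tare (a joint): Travel of that key: 0 up, 0.006 m fully down. A press counts from 0.0035.
- jar: Clear jar with an aluminium funnel fixed in its mouth; one loose piece, 0.5 kg, on the weighing plate. Jar 62 mm diameter, 78 mm high, 3 mm wall, 5 mm base. The funnel's 42 mm bore opens at 45 degrees to a 140 mm rim, 130 mm above the jar's underside. Origin: centre of the jar's underside, z up.
- funnel_mouth (a point): Centre of the funnel's rim plane (rim diameter 140 mm), 130 mm above the jar's underside, about 188 mm above the table.
- jar_inside (a point): Middle of the jar's inside, on its axis, 40 mm above its underside. A ball counts as in the jar when its centre is within 36 mm of this point.
- pan: Dark steel pan, fixed. Floor 5 mm above table, from x = -139 to +105 mm, inside y -53 to +53; walls 45 mm above the floor, 9 mm rims outside the long sides. The -x end and long sides are upright; the +x end leans out, from x = +105 at the floor to +126 at the rim. Balls lie in the +x half. Origin on the table, x towards the leaning end.
- pan_floor (a point): Point of the pan's inside floor straight above the pan's origin, 5 mm above the table.
- scoop: Loose aluminium scoop, 0.2 kg: flat floor 104 (x) x 96 (y) x 1.6 mm, mouth open to +x; side walls 38 mm high behind x = +10, stepping down to nothing at x = +28; back wall 38 mm at x = -51. Black bar handle along x over the top (x -56 to +39, 22 mm wide in y, 58 to 90 mm above the underside) on a post at the back. Origin: centre of the underside, z up.
- scoop_grip (a point): Where to grip the handle from above (fingers closing along the scoop's y): centre of the handle, 74 mm above the scoop's underside, above its origin.
- scoop_lip (a point): Middle of the scoop's mouth edge, on the underside, 52 mm before the origin along the scoop's +x.
- mat: Black rubber mat, fixed, 200 (x) x 150 (y) x 4 mm, where the scoop stands at the start and must stand at the end. Origin under its centre, its top 4 mm above the table.
- ball0: White ceramic grinding ball, 20 mm diameter, 25 g, at first in the pan. Origin at its centre.
- ball1: White ceramic grinding ball, 20 mm diameter, 25 g, at first in the pan. Origin at its centre.
- ball2: White ceramic grinding ball, 20 mm diameter, 25 g, at first in the pan. Origin at its centre.
- ball3: White ceramic grinding ball, 20 mm diameter, 25 g, at first in the pan. Origin at its centre.
- ball4: White ceramic grinding ball, 20 mm diameter, 25 g, at first in the pan. Origin at its centre.
- ball5: White ceramic grinding ball, 20 mm diameter, 25 g, at first in the pan. Origin at its centre.
- tin_a: Bystander: small open aluminium tin, 54 mm diameter, 38 mm high. Origin under its centre.
- tin_b: Bystander: small open aluminium tin, 54 mm diameter, 38 mm high. Origin under its centre.
- mortar: Bystander: white mortar, 132 mm diameter, 70 mm high, with its pestle leaning out to 115 mm height. Origin under its centre.
- tin_lid: Bystander: dark round lid, 94 mm diameter, 14 mm thick. Origin under its centre.
- brush: Bystander: brush lying on the table at the side. Origin under its middle.
- spatula: Bystander: spatula lying on the table at the side. Origin under its middle.
Things that resemble listed ones, but are neither listed nor needed, are in the scene too. Leave any pink look-alike of the scoop alone. What is shaped like the jar but brown is not meant.

How it is judged:
On the way, in this order (a step that is already met when the one before it is completed fails the run):
1. the balance's key has been pressed while the jar is empty (value of joint tare above 0.0035 m and x of ball0 in the frame of pan between -0.14 and 0.13 m and y of ball0 in the frame of pan between -0.054 and 0.054 m and z of ball0 in the frame of pan between 0.005 and 0.05 m and x of ball1 in the frame of pan between -0.14 and 0.13 m and y of ball1 in the frame of pan between -0.054 and 0.054 m and z of ball1 in the frame of pan between 0.005 and 0.05 m and x of ball2 in the frame of pan between -0.14 and 0.13 m and y of ball2 in the frame of pan between -0.054 and 0.054 m and z of ball2 in the frame of pan between 0.005 and 0.05 m and x of ball3 in the frame of pan between -0.14 and 0.13 m and y of ball3 in the frame of pan between -0.054 and 0.054 m and z of ball3 in the frame of pan between 0.005 and 0.05 m and x of ball4 in the frame of pan between -0.14 and 0.13 m and y of ball4 in the frame of pan between -0.054 and 0.054 m and z of ball4 in the frame of pan between 0.005 and 0.05 m and x of ball5 in the frame of pan between -0.14 and 0.13 m and y of ball5 in the frame of pan between -0.054 and 0.054 m and z of ball5 in the frame of pan between 0.005 and 0.05 m).
2. the scoop has been lifted clear of the table with at least one ball in it (height (world z) of scoop above 0.08 m and ((x of ball0 in the frame of scoop between -0.052 and 0.056 m and y of ball0 in the frame of scoop between -0.048 and 0.048 m and z of ball0 in the frame of scoop between 0 and 0.06 m) or (x of ball1 in the frame of scoop between -0.052 and 0.056 m and y of ball1 in the frame of scoop between -0.048 and 0.048 m and z of ball1 in the frame of scoop between 0 and 0.06 m) or (x of ball2 in the frame of scoop between -0.052 and 0.056 m and y of ball2 in the frame of scoop between -0.048 and 0.048 m and z of ball2 in the frame of scoop between 0 and 0.06 m) or (x of ball3 in the frame of scoop between -0.052 and 0.056 m and y of ball3 in the frame of scoop between -0.048 and 0.048 m and z of ball3 in the frame of scoop between 0 and 0.06 m) or (x of ball4 in the frame of scoop between -0.052 and 0.056 m and y of ball4 in the frame of scoop between -0.048 and 0.048 m and z of ball4 in the frame of scoop between 0 and 0.06 m) or (x of ball5 in the frame of scoop between -0.052 and 0.056 m and y of ball5 in the frame of scoop between -0.048 and 0.048 m and z of ball5 in the frame of scoop between 0 and 0.06 m))), for 0.1 s.
3. at least four balls lie in the jar ((distance between each of ball0, ball1, ball2, ball3 and jar_inside below 0.036 m or distance between each of ball0, ball1, ball2, ball4 and jar_inside below 0.036 m or distance between each of ball0, ball1, ball2, ball5 and jar_inside below 0.036 m or distance between each of ball0, ball1, ball3, ball4 and jar_inside below 0.036 m or distance between each of ball0, ball1, ball3, ball5 and jar_inside below 0.036 m or distance between each of ball0, ball1, ball4, ball5 and jar_inside below 0.036 m or distance between each of ball0, ball2, ball3, ball4 and jar_inside below 0.036 m or distance between each of ball0, ball2, ball3, ball5 and jar_inside below 0.036 m or distance between each of ball0, ball2, ball4, ball5 and jar_inside below 0.036 m or distance between each of ball0, ball3, ball4, ball5 and jar_inside below 0.036 m or distance between each of ball1, ball2, ball3, ball4 and jar_inside below 0.036 m or distance between each of ball1, ball2, ball3, ball5 and jar_inside below 0.036 m or distance between each of ball1, ball2, ball4, ball5 and jar_inside below 0.036 m or distance between each of ball1, ball3, ball4, ball5 and jar_inside below 0.036 m or distance between each of ball2, ball3, ball4, ball5 and jar_inside below 0.036 m)), for 0.2 s.
At the end, for the whole second after the job is handed in: At least four balls lie in the jar, the others in the pan, all at rest; the jar stands upright on the weighing plate; the scoop stands released and upright on its mat, its centre within 65 mm along and 50 mm across of the mat's; bystanders within 30 mm of their start ((distance between each of ball0, ball1, ball2, ball3 and jar_inside below 0.036 m or distance between each of ball0, ball1, ball2, ball4 and jar_inside below 0.036 m or distance between each of ball0, ball1, ball2, ball5 and jar_inside below 0.036 m or distance between each of ball0, ball1, ball3, ball4 and jar_inside below 0.036 m or distance between each of ball0, ball1, ball3, ball5 and jar_inside below 0.036 m or distance between each of ball0, ball1, ball4, ball5 and jar_inside below 0.036 m or distance between each of ball0, ball2, ball3, ball4 and jar_inside below 0.036 m or distance between each of ball0, ball2, ball3, ball5 and jar_inside below 0.036 m or distance between each of ball0, ball2, ball4, ball5 and jar_inside below 0.036 m or distance between each of ball0, ball3, ball4, ball5 and jar_inside below 0.036 m or distance between each of ball1, ball2, ball3, ball4 and jar_inside below 0.036 m or distance between each of ball1, ball2, ball3, ball5 and jar_inside below 0.036 m or distance between each of ball1, ball2, ball4, ball5 and jar_inside below 0.036 m or distance between each of ball1, ball3, ball4, ball5 and jar_inside below 0.036 m or distance between each of ball2, ball3, ball4, ball5 and jar_inside below 0.036 m) and (distance between ball0 and jar_inside below 0.036 m or (x of ball0 in the frame of pan between -0.14 and 0.13 m and y of ball0 in the frame of pan between -0.054 and 0.054 m and z of ball0 in the frame of pan between 0.005 and 0.05 m)) and (distance between ball1 and jar_inside below 0.036 m or (x of ball1 in the frame of pan between -0.14 and 0.13 m and y of ball1 in the frame of pan between -0.054 and 0.054 m and z of ball1 in the frame of pan between 0.005 and 0.05 m)) and (distance between ball2 and jar_inside below 0.036 m or (x of ball2 in the frame of pan between -0.14 and 0.13 m and y of ball2 in the frame of pan between -0.054 and 0.054 m and z of ball2 in the frame of pan between 0.005 and 0.05 m)) and (distance between ball3 and jar_inside below 0.036 m or (x of ball3 in the frame of pan between -0.14 and 0.13 m and y of ball3 in the frame of pan between -0.054 and 0.054 m and z of ball3 in the frame of pan between 0.005 and 0.05 m)) and (distance between ball4 and jar_inside below 0.036 m or (x of ball4 in the frame of pan between -0.14 and 0.13 m and y of ball4 in the frame of pan between -0.054 and 0.054 m and z of ball4 in the frame of pan between 0.005 and 0.05 m)) and (distance between ball5 and jar_inside below 0.036 m or (x of ball5 in the frame of pan between -0.14 and 0.13 m and y of ball5 in the frame of pan between -0.054 and 0.054 m and z of ball5 in the frame of pan between 0.005 and 0.05 m)) and linear speed of each of ball0, ball1, ball2, ball3, ball4, ball5 below 0.03 m/s and angle between each of jar, scoop's own z axis and vertical below 0.06 rad and z of jar in the frame of balance between 0.053 and 0.064 m and x of jar in the frame of balance between -0.02 and 0.1 m and y of jar in the frame of balance between -0.06 and 0.06 m and x of scoop in the frame of mat between -0.065 and 0.065 m and y of scoop in the frame of mat between -0.05 and 0.05 m and z of scoop in the frame of mat between 0.001 and 0.008 m and linear speed of scoop below 0.02 m/s and distance of each of tin_a, tin_b, mortar, tin_lid, brush, spatula from where it was at the start of the episode below 0.03 m); the robot touches nothing.
It fails at once if the fingers touch a ball (contact force between the fingers and ball0 above 0.3 N or contact force between the fingers and ball1 above 0.3 N or contact force between the fingers and ball2 above 0.3 N or contact force between the fingers and ball3 above 0.3 N or contact force between the fingers and ball4 above 0.3 N or contact force between the fingers and ball5 above 0.3 N).
It fails at once if a bystander is pushed more than 30 mm from its place (distance of any of tin_a, tin_b, mortar, tin_lid, brush, spatula from where it was at the start of the episode above 0.03 m).
It fails at once if the jar is tipped by more than 25 degrees (angle between jar's own z axis and vertical above 0.44 rad).
It also fails if it takes over 72 s, if anything falls off the work surface, if the arm or the gripper's body presses on something with over 40 N, if the wrist force passes 120 N, or if a joint passes its speed limit or range.

## Working session

There is one attempt and no reset: what is moved stays moved. The work goes in short steps, Python scripts to look and compute and a tool call to move; the robot and the scene stay as the last step left them, time stands still between calls to the robot, and variables do not carry over. Pictures are saved under pics/ and viewed, about 8 in all and at most 12, crops included, and the job is handed in when it is done.

Besides the shell and the picture viewer there is one more tool, called after "Emit:" by a JSON object that holds its "op" and its "data", one argument or row to a line. play_rows: Moves the arm, as the interface text tells. Its arguments: {"type":"object","properties":{"rows":{"type":"string"},"squeeze":{"type":"number"}},"required":["rows"]}

```bash
mkdir -p pics; cat > h.py <<'E'
import numpy as np, cv2
from rig import readout, imaging, robot
from scipy.spatial.transform import Rotation as R
def grab(n,f=None):
    i=imaging.camera_info(n); im=imaging.camera(n)
    if f: cv2.imwrite('pics/'+f,im)
    return im,i
def rays(i,uv):
    K=np.array(i['K']);T=np.array(i['world_to_cam']);uv=np.atleast_2d(uv).astype(float)
    d=np.c_[(uv[:,0]-K[0,2])/K[0,0],(uv[:,1]-K[1,2])/K[1,1]];s=d.copy()
    for _ in range(20): s=d/(1+i['k1']*(s**2).sum(1,keepdims=True))
    D=np.c_[s,np.ones(len(s))]@T[:3,:3]
    return -T[:3,:3].T@T[:3,3],D
def onplane(i,uv,z):
    c,D=rays(i,uv); return c+D*((z-c[2])/D[:,2])[:,None]
def proj(i,P):
    T=np.array(i['world_to_cam']);K=np.array(i['K']);p=np.atleast_2d(P)@T[:3,:3].T+T[:3,3]
    s=p[:,:2]/p[:,2:];s=s*(1+i['k1']*(s**2).sum(1,keepdims=True))
    return s*[K[0,0],K[1,1]]+[K[0,2],K[1,2]]
E
python3 - <<'E'
from h import *
for n in('scene','top'):
    im,i=grab(n,n+'0.png'); T=np.array(i['world_to_cam']);print(n,i['K'],i['k1'],-T[:3,:3].T@T[:3,3]);print(T[:3,:3].round(2))
o=readout.get_obs();print(o)
E
```

```text
scene [[488.50850462   0.         323.74358076]
 [  0.         488.50850462 195.21630203]
 [  0.           0.           1.        ]] -0.12214239733912761 [1.01118915 0.88610428 1.19903932]
[[-0.87  0.49 -0.02]
 [ 0.36  0.63 -0.69]
 [-0.32 -0.61 -0.73]]
top [[389.38957517   0.         318.17008711]
 [  0.         389.38957517 198.51077786]
 [  0.           0.           1.        ]] -0.06339167918019106 [4.59990122e-01 1.21092195e-03 1.39950584e+00]
[[ 0.02 -1.    0.01]
 [-1.   -0.02 -0.04]
 [ 0.04 -0.01 -1.  ]]
{'time': 0.1, 'q': array([-1.39551048e+00,  5.28371100e-01,  1.43379149e+00,  1.09664717e-05,
        1.18136018e+00, -1.78489326e-01]), 'joint_velocities': array([-0.00188386, -0.00214125, -0.0016282 ,  0.00219828, -0.00064316,
       -0.0014785 ]), 'joint_torque': array([-9.06968635e-04, -4.40987206e+01, -1.77149731e+01,  6.35059923e-02,
        5.33429836e-02, -4.20911238e-05]), 'position': array([ 0.21644657, -0.58562433,  0.22166525]), 'tool_rot': array([ 0.40470163,  0.58065946, -0.40372997,  0.57970103]), 'ft_force': array([ 0.3417249 , -0.25882047,  0.13346337]), 'moment': array([-0.0131448 , -0.04313059, -0.00436921]), 'grip_width': 0.0868611511246146}
```

View pics/top0.png

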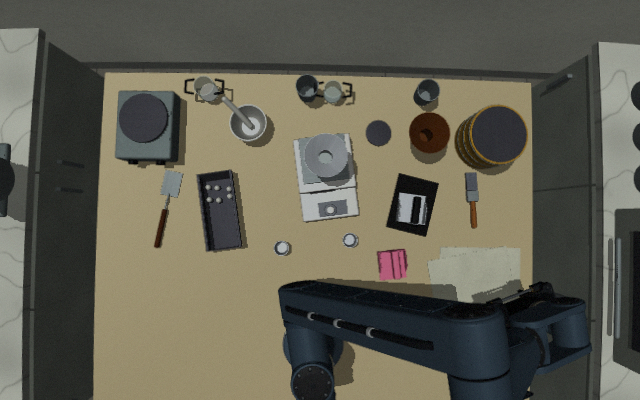

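View pics/scene0.png

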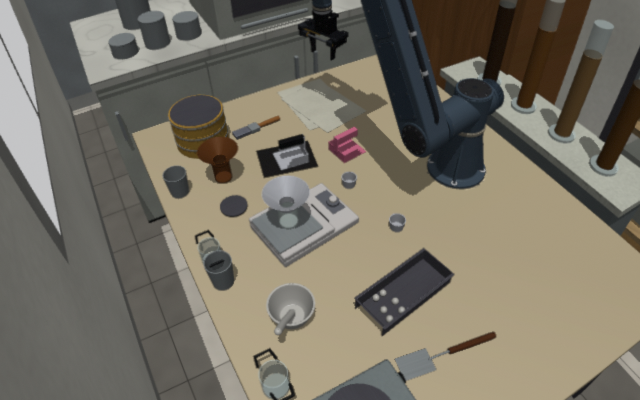

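The top view shows the pan at (220,210) with white balls near (215,190). The balance is at (327,178), with its key at about (330,210) and the funnel at (326,157). The scoop on the mat is at (412,207). Look-alikes are the pink scoop at (392,265), the brown jar at (429,132), and the two tins at (283,248) and (350,240). I choose the silver scoop on the black mat, the clear jar and aluminium funnel on the balance, and the round key on the apron. Next is one composite close crop.

```bash
python3 - <<'E'
from h import *
a=cv2.imread('pics/top0.png');b=cv2.imread('pics/scene0.png')
r=lambda im,x,y,w,h,s:cv2.resize(im[y:y+h,x:x+w],None,fx=s,fy=s,interpolation=cv2.INTER_CUBIC)
A=r(a,380,170,65,75,4);B=r(a,190,160,65,100,3);C=r(a,288,130,80,100,3);D=r(b,250,125,75,60,4);E_=r(b,245,180,120,90,3)
out=np.zeros((600,800,3),np.uint8)
def put(im,x,y): out[y:y+im.shape[0],x:x+im.shape[1]]=im
put(A,0,0);put(B,265,0);put(C,465,0);put(D,0,305);put(E_,310,305)
cv2.imwrite('pics/c1.png',out)
E
```

```text
(no output)
```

View pics/c1.png

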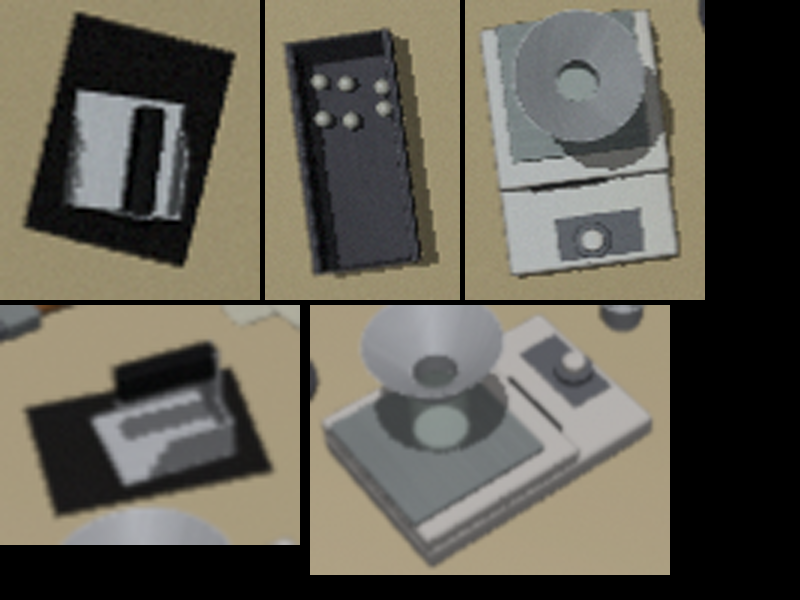

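The crops confirm the choices. The scoop's mouth faces away from the robot, with its post towards the robot. All six balls are at the pan's far end, and the round key is on the apron. Next I measure them.

```bash
python3 - <<'E'
from h import *
im=cv2.imread('pics/top0.png');i=imaging.camera_info('top')
o=readout.get_obs();print(R.from_quat(o['tool_rot']).as_matrix().round(3))
g=im.max(2).astype(int); hsv=cv2.cvtColor(im,cv2.COLOR_BGR2HSV)
def quad(mask,x,y,w,h,z,name):
    m=np.zeros_like(mask);m[y:y+h,x:x+w]=mask[y:y+h,x:x+w]
    cs,_=cv2.findContours(m,cv2.RETR_EXTERNAL,cv2.CHAIN_APPROX_NONE);c=max(cs,key=cv2.contourArea)
    P=onplane(i,c[:,0,:],z); (cx,cy),(a,b),t=cv2.minAreaRect((P[:,:2]*1000).astype(np.float32)); print(name,round(cx,1),round(cy,1),round(a,1),round(b,1),round(t,1))
dark=((g<45)*255).astype(np.uint8)
quad(cv2.morphologyEx(dark,cv2.MORPH_CLOSE,np.ones((25,25))),380,165,65,80,.004,'mat')
nb=((hsv[...,1]<70)*255).astype(np.uint8)
quad(nb,194,165,60,90,.050,'pan(all, rim)')
bright=((g>110)*255).astype(np.uint8)&nb
quad(bright,395,185,40,45,.006,'scoop floor')
# handle: dark inside floor
m=dark.copy();m[:, :410]=0;m[:,423:]=0;m[:197]=0;m[223:]=0
p=np.argwhere(m>0)[:,::-1]; P=onplane(i,p,.094)[:,:2];print('handle',P.mean(0),len(p)); 
u,s,v=np.linalg.svd(P-P.mean(0));print('yaw',np.degrees(np.arctan2(v[0,1],v[0,0])))
# balls
b=im[165:215,195:245].min(2); print()
_,t=cv2.threshold(b,95,255,0); n,_,st,c=cv2.connectedComponentsWithStats(t)
for k in range(1,n): print(st[k,4],c[k]+[195,165],onplane(i,c[k]+[195,165],.015)[0].round(4))
for nm,px,z in(('key',(288+128/3+42.3-0,0),0),):pass
k=np.array([288+(592-465)/3,130+240/3]);print('key',onplane(i,k,.048))
f=np.array([288+(578-465)/3,130+83/3]);print('bore',onplane(i,f,.146)); f=np.array([288+(580-465)/3,130+76/3]);print('rim c',onplane(i,f,.188))
for q in((481,30),(650,10),(678,254),(512,275)):print('bal',onplane(i,np.array([288+(q[0]-465)/3,130+q[1]/3]),.03 if q[1]>200 else .05)[0].round(3))
E
```

```text
[[-0.     0.938  0.346]
 [ 0.002  0.346 -0.938]
 [-1.     0.    -0.002]]
mat 504.4 -348.6 148.2 197.6 76.8
pan(all, rim) 473.1 319.6 310.2 207.1 1.7
scoop floor 490.5 -343.1 98.1 105.1 83.7
handle [ 0.4852036  -0.33796714] 194
yaw 172.81823782413755

676 [219.94526627 180.2056213 ] [0.5766 0.3431 0.015 ]
17 [207.47058824 186.64705882] [0.5527 0.3872 0.015 ]
18 [216.11111111 187.27777778] [0.551 0.356 0.015]
17 [228.23529412 188.23529412] [0.5485 0.3124 0.015 ]
17 [229.         195.64705882] [0.5221 0.3088 0.015 ]
16 [208.5 199. ] [0.5086 0.382  0.015 ]
18 [217.77777778 199.55555556] [0.5073 0.3486 0.015 ]
key [[ 0.478356   -0.05201634  0.048     ]]
bore [[ 0.64611432 -0.02969687  0.146     ]]
rim c [[ 0.64728156 -0.03060129  0.188     ]]
bal [0.72  0.082 0.05 ]
bal [ 0.748 -0.114  0.05 ]
bal [ 0.464 -0.154  0.03 ]
bal [0.436 0.04  0.03 ]
```

Emit:
{"op": "play_rows", "data": {
  "rows": "0 0 0 4.5 26.9 -25.6 1;0 0 0 4.5 26.9 -25.6 1;0 0 0 4.5 26.9 -25.6 1;0 0 0 4.5 26.9 -25.6 1;0 0 0 4.5 26.9 -25.6 1;0 0 0 4.5 26.9 -25.6 1;0 0 0 4.5 26.9 -25.6 1;0 0 0 4.5 26.9 -25.6 1",
  "squeeze": 50
}}

```text
time: 0.77
position: [0.3477, -0.3177, 0.1862]
tool_rot: [0.404, 0.58, -0.404, 0.58]
ft_force: [0.8, -0.5, -0.2]
grip_width: 0.0415
```

Emit:
{"op": "play_rows", "data": {
  "rows": "0 0 0 4.5 26.9 -25.6 1;0 0 0 4.5 26.9 -25.6 1;0 0 0 4.5 26.9 -25.6 1;0 0 0 4.5 26.9 -25.6 1;0 0 0 4.5 26.9 -25.6 1;0 0 0 4.5 26.9 -25.6 1;0.1 0 0 0 0 0 1;0.1 0 0 0 0 0 1"
}}

```text
time: 1.43
position: [0.4459, -0.1169, 0.159]
tool_rot: [0.46, 0.538, -0.46, 0.536]
ft_force: [-0.1, -0.1, -0.1]
grip_width: 0.0008
```

```bash
cat >> h.py <<'E'
def togo(p,yaw=None):
    o=readout.get_obs();M=R.from_quat(o['tool_rot']).as_matrix()
    y=np.degrees(np.arctan2(M[1,1],M[0,1]))
    print('t %.2f'%o['time'],'pos',(o['position']*1000).round(1),'yaw %.2f'%y,'down',M[:,0].round(3),'w %.4f'%o['grip_width'],'F',o['ft_force'].round(1),'to go tool mm',(M.T@(np.array(p)-o['position'])*1000).round(1), '' if yaw is None else 'turn x %.3f'%np.radians(y-yaw))
E
python3 - <<'E'
from h import *
togo([.478,-.052,.06],8)
im,i=grab('wrist','w1.png');T=np.array(i['world_to_cam']);print(-T[:3,:3].T@T[:3,3],T[:3,:3].round(2),i['K'][0],i['k1'])
print(proj(i,[[.478,-.052,.048],[.55,-.05,0]]))
E
```

```text
t 1.43 pos [ 445.9 -116.9  159. ] yaw 8.84 down [-0.001  0.001 -1.   ] w 0.0008 F [-0.1 -0.1 -0.1] to go tool mm [ 99.   41.8 -59. ] turn x 0.015
[ 0.52033792 -0.10594097  0.32107352] [[ 0.15 -0.99 -0.  ]
 [-0.95 -0.15  0.27]
 [-0.27 -0.04 -0.96]] [293.58029624   0.         318.06375685] -0.04367928865003313
[[253.94256858 149.06693087]
 [268.90027219  73.5954441 ]]
```

View pics/w1.png

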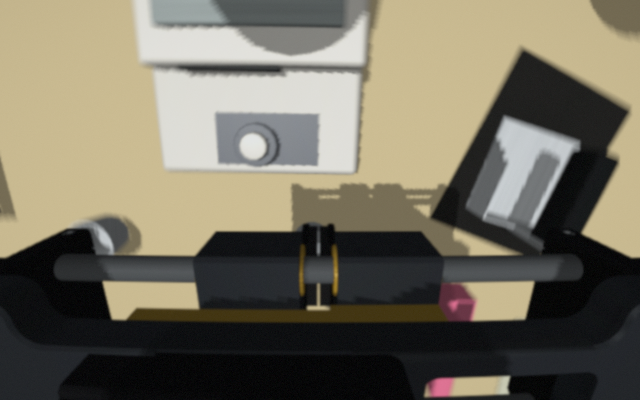

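Emit:
{"op": "play_rows", "data": {
  "rows": "0 0 0 0 22 -29.2 1;0 0 0 0 22 -29.2 1;0 0 0 35 0 0 1;0 0 0 35 0 0 1;0 0 0 33 0 0 1;0 0 0 8 0 0 1;0 0 0 5 0 0 1;0 0 0 0 0 0 1"
}}

```text
time: 2.15
position: [0.4785, -0.0545, 0.0461]
tool_rot: [0.46, 0.538, -0.46, 0.536]
ft_force: [-5.1, 2.0, 18.9]
grip_width: 0.0007
```

```bash
python3 - <<'E'
from h import *
togo([.48,-.0515,.043],8)
im,i=grab('wrist','w2.png')
E
```

```text
t 2.15 pos [478.5 -54.5  46.1] yaw 8.86 down [-0.004  0.002 -1.   ] w 0.0007 F [-5.1  2.  18.9] to go tool mm [ 3.1  2.  -2.7] turn x 0.015
```

Emit:
{"op": "play_rows", "data": {
  "rows": "0 0 0 0 0 0 1"
}}

```text
time: 2.28
position: [0.4785, -0.0545, 0.0461]
tool_rot: [0.46, 0.538, -0.46, 0.536]
ft_force: [-3.8, 2.4, 20.6]
grip_width: -0.0001
```

```bash
python3 - <<'E'
from h import *
togo([.48,-.0515,.043],8)
a=cv2.imread('pics/w2.png')
cv2.imwrite('pics/c2.png',cv2.resize(a[120:300,180:460],None,fx=2.5,fy=2.5,interpolation=cv2.INTER_CUBIC))
E
```

```text
t 2.28 pos [478.5 -54.5  46.1] yaw 8.85 down [-0.003  0.001 -1.   ] w -0.0001 F [-3.8  2.4 20.6] to go tool mm [ 3.1  2.  -2.7] turn x 0.015
```

View pics/c2.png

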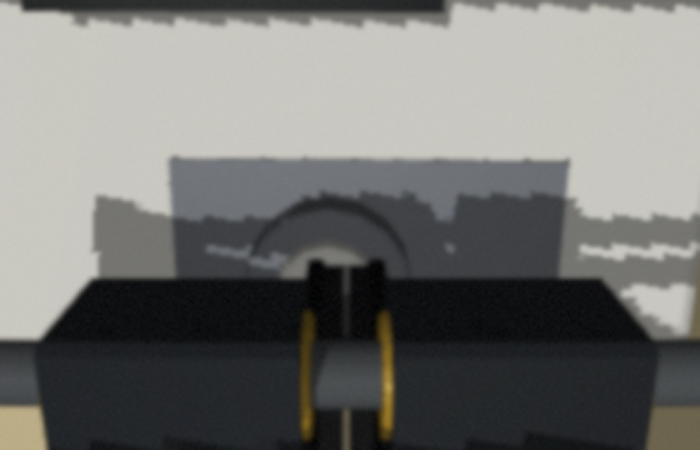

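The closed fingers are catching on the collar round the key: 20 N at z = 46, with the key about 4 mm to the left. I'll lift and press with one finger only.

Emit:
{"op": "play_rows", "data": {
  "rows": "0 0 0 -18 0 0 0.54;0 0 0 0 2 -15 0.54;0 0 0 0 0 -14.5 0.54;0 0 0 0 0 0 0.54;0 0 0 0 0 0 0.54"
}}

```text
time: 2.7
position: [0.4777, -0.0258, 0.0622]
tool_rot: [0.46, 0.537, -0.46, 0.538]
ft_force: [0.0, -0.4, -0.7]
grip_width: 0.0259
```

```bash
python3 - <<'E'
from h import *
togo([.48,-.0507,.043],8)
im,i=grab('wrist','w3.png')
print(proj(i,[[.48,-.0507,.048]]))
cv2.imwrite('pics/c3.png',cv2.resize(im[120:300,180:460],None,fx=2.5,fy=2.5,interpolation=cv2.INTER_CUBIC))
E
```

```text
t 2.70 pos [477.7 -25.8  62.2] yaw 8.91 down [ 0.001 -0.    -1.   ] w 0.0259 F [ 0.  -0.4 -0.7] to go tool mm [19.2 -1.6 25. ] turn x 0.016
[[355.68087609 234.34393823]]
```

View pics/c3.png

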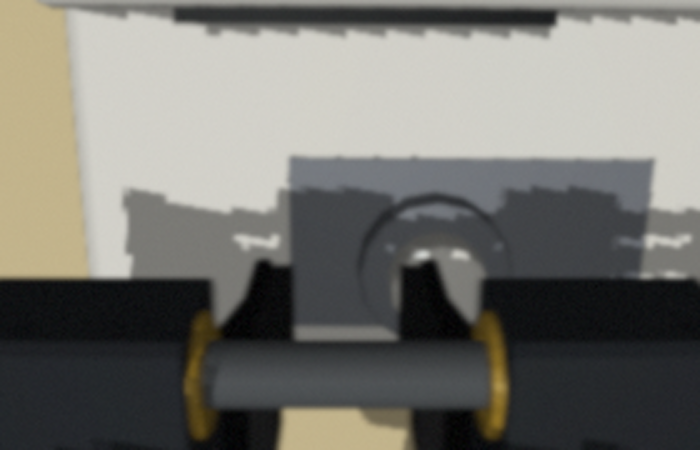

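The right-hand finger is over the key once perspective is allowed for (key at about (438,286) in the crop). I'll press down.

Emit:
{"op": "play_rows", "data": {
  "rows": "0 0 0 0 -1.2 0.5 0.54;0 0 0 10 0 0 0.54;0 0 0 6 0 0 0.54;0 0 0 4 0 0 0.54;0 0 0 0 0 0 0.54;0 0 0 0 0 0 0.54"
}}

```text
time: 3.25
position: [0.4776, -0.0267, 0.0453]
tool_rot: [0.461, 0.536, -0.46, 0.538]
ft_force: [-5.5, 3.3, 43.7]
grip_width: 0.0394
```

```bash
python3 - <<'E'
from h import *
togo([.48,-.0507,.043],8)
E
```

```text
t 3.25 pos [477.6 -26.7  45.3] yaw 8.82 down [ 0.004 -0.001 -1.   ] w 0.0394 F [-5.5  3.3 43.7] to go tool mm [ 2.3 -1.3 24.1] turn x 0.014
```

Still blocked at z ≈ 45, so a finger edge is probably resting on the collar. I'll back off and measure the key precisely in a clear wrist view.

Emit:
{"op": "play_rows", "data": {
  "rows": "0 0 0 -30 0 0 0.54;0 0 0 -10 -30 12 0.54;0 0 0 0 -30 12 0.54;0 0 0 0 0 0 0.54"
}}

```text
time: 3.58
position: [0.4151, -0.0594, 0.0812]
tool_rot: [0.46, 0.539, -0.462, 0.534]
ft_force: [-0.2, 0.8, 0.1]
grip_width: 0.04
```

```bash
python3 - <<'E'
from h import *
togo([.48,-.0507,.043],8)
im,i=grab('wrist','w4.png')
p=proj(i,[[.48,-.0507,.048]])[0];print(p)
M=R.from_quat(readout.get_obs()['tool_rot']).as_matrix();t=readout.get_obs()['position']
tips=np.array([[0,9.5,s*24+d]for s in(1,-1) for d in(-4,4)])/1000@M.T+t
print('tips pred',proj(i,tips).round(1))
x,y=p.astype(int);m=((im.min(2)>150)*255).astype(np.uint8);m2=np.zeros_like(m);m2[y-30:y+30,x-30:x+30]=m[y-30:y+30,x-30:x+30]
n,_,st,c=cv2.connectedComponentsWithStats(m2)
for k in range(1,n):
    if st[k,4]>100: print(st[k],c[k],onplane(i,c[k],.048).round(4))
cv2.imwrite('pics/c4.png',np.vstack([cv2.resize(im[y-30:y+30,x-50:x+50],None,fx=7,fy=7,interpolation=cv2.INTER_CUBIC),cv2.resize(im[200:280,220:420],None,fx=3.5,fy=2,interpolation=cv2.INTER_CUBIC)]))
E
```

```text
t 3.58 pos [415.1 -59.4  81.2] yaw 8.68 down [-0.008  0.002 -1.   ] w 0.0400 F [-0.2  0.8  0.1] to go tool mm [37.8 65.7  1.3] turn x 0.012
[319.27000827 126.8822312 ]
tips pred [[352.  222.6]
 [365.5 222.6]
 [270.7 222.4]
 [284.3 222.5]]
[ 299  106   39   40 1202] [318.05906822 125.859401  ] [[ 0.4805 -0.0498  0.048 ]]
```

View pics/c4.png

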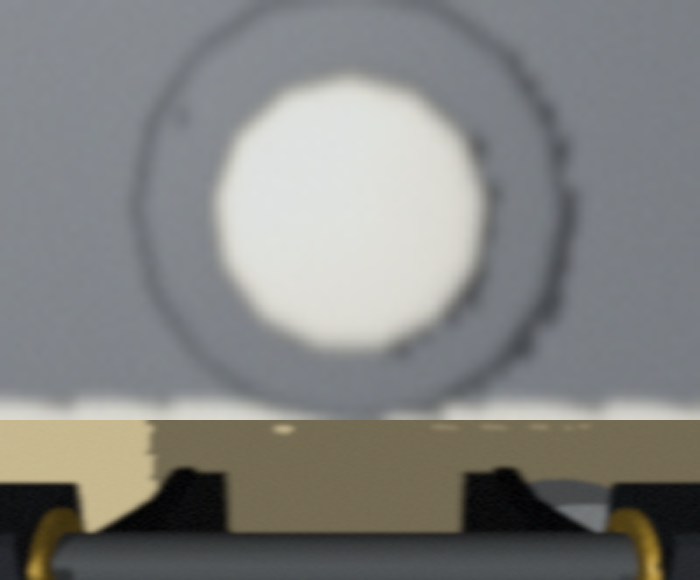

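The key centre is at (480.5,-49.8) mm, in a broad collar nearly as high as the key. The flat fingertip cannot enter the collar. I'll pitch the tool 20° so that only one finger's edge goes down.

Emit:
{"op": "play_rows", "data": {
  "rows": "0 0 0.117 -10 21 0 0.54;0 0 0.117 0 20 0 0.54;0 0 0.117 0 20 0 0.54;0 0 0 0 0 -15 0.54;0 0 0 0 0 -15 0.54;0 0 0 0 0 0 0.54"
}}

```text
time: 4.13
position: [0.4603, -0.0159, 0.094]
tool_rot: [0.528, 0.479, -0.381, 0.589]
ft_force: [-0.2, -0.1, 0.0]
grip_width: 0.0397
```

```bash
python3 - <<'E'
from h import *
togo([.4806,-.025,.0535],8)
print(readout.get_obs()['q'])
E
```

```text
t 4.13 pos [460.3 -15.9  94. ] yaw 9.05 down [ 0.25   0.058 -0.966] w 0.0397 F [-0.2 -0.1  0. ] to go tool mm [43.7  7.7 13. ] turn x 0.018
[-0.37931733  0.50623514  2.14498614  0.4981261   0.31104584  0.56939777]
```

Emit:
{"op": "play_rows", "data": {
  "rows": "0 0 0 0 7.7 13 0.54;0 0 0 22 0 0 0.54;0 0 0 19.7 0 0 0.54;0 0 0 0 0 0 0.54"
}}

```text
time: 4.47
position: [0.4829, -0.0283, 0.0539]
tool_rot: [0.528, 0.477, -0.382, 0.589]
ft_force: [0.2, -0.3, 0.8]
grip_width: 0.0397
```

```bash
python3 - <<'E'
from h import *
togo([.4809,-.025,.045],8)
print(readout.get_obs()['q'])
E
```

```text
t 4.47 pos [482.9 -28.3  53.9] yaw 8.92 down [ 0.252  0.055 -0.966] w 0.0397 F [ 0.2 -0.3  0.8] to go tool mm [ 8.3 -3.7 -3.4] turn x 0.016
[-0.38573348  0.61751144  2.11171411  0.6496321   0.24313579  0.40811382]
```

Emit:
{"op": "play_rows", "data": {
  "rows": "0 0 0 0 -1.5 -3.4 0.54;0 0 0 4.2 -1.1 0 0.54;0 0 0 4.2 -1.1 0 0.54;0 0 0 0 0 0 0.54;0 0 0 0 0 0 0.54"
}}

```text
time: 4.88
position: [0.4798, -0.024, 0.0488]
tool_rot: [0.529, 0.477, -0.381, 0.59]
ft_force: [-1.3, -0.0, 5.2]
grip_width: 0.04
```

```bash
python3 - <<'E'
from h import *
togo([.4809,-.025,.045],8)
im,i=grab('wrist','w5.png')
E
```

```text
t 4.88 pos [479.8 -24.   48.8] yaw 9.00 down [ 0.255  0.055 -0.965] w 0.0400 F [-1.3 -0.   5.2] to go tool mm [ 3.9 -0.   1.2] turn x 0.017
```

Emit:
{"op": "play_rows", "data": {
  "rows": "0 0 0 2 -0.5 1 0.54;0 0 0 2 -0.5 0 0.54;0 0 0 0 0 0 0.54"
}}

```text
time: 5.18
position: [0.4799, -0.0242, 0.0472]
tool_rot: [0.529, 0.476, -0.38, 0.591]
ft_force: [-6.5, 3.5, 37.3]
grip_width: 0.0401
```

Emit:
{"op": "play_rows", "data": {
  "rows": "0 0 0 0 0 0 0.54;0 0 0 0 0 0 0.54;0 0 0 0 0 0 0.54"
}}

```text
time: 5.43
position: [0.4799, -0.0242, 0.0473]
tool_rot: [0.529, 0.476, -0.38, 0.591]
ft_force: [-6.3, 3.9, 35.2]
grip_width: 0.0399
```

```bash
python3 - <<'E'
from h import *
togo([.4809,-.025,.045],8)
E
```

```text
t 5.43 pos [479.9 -24.2  47.3] yaw 9.06 down [ 0.259  0.055 -0.964] w 0.0399 F [-6.3  3.9 35.2] to go tool mm [2.4 0.3 1. ] turn x 0.018
```

```bash
python3 - <<'E'
from h import *
im,i=grab('wrist','w6.png')
t=np.radians(np.arange(-90,91,15)+8.5)
for z in(.048,.042,.030):
  for r in ((.013,) if z>.03 else (.0205,)):
    P=np.c_[.4805+r*np.cos(t),-.0498+r*np.sin(t),0*t+z]; p=proj(i,P);print(z,r,p.round(1)[[0,6,12]].tolist())
    for q in p: cv2.circle(im,tuple(int(v*8) for v in q),4,{.048:(0,0,255),.042:(0,255,0),.03:(255,0,0)}[z],-1,shift=3)
c=p[6].astype(int);x0,y0=max(c[0]-50,0),max(c[1]-25,0)
cr=im[y0:y0+75,x0:x0+100]
raw=cv2.imread('pics/w6.png')[y0:y0+75,x0:x0+100]
cv2.imwrite('pics/c6.png',np.hstack([cv2.resize(k,None,fx=4,fy=6,interpolation=cv2.INTER_CUBIC) for k in(raw,cr)]))
E
```

```text
0.048 0.013 [[381.3, 247.8], [360.0, 225.9], [337.9, 247.3]]
0.042 0.013 [[379.3, 246.0], [358.7, 224.8], [337.3, 245.4]]
0.03 0.0205 [[387.1, 242.8], [356.6, 211.4], [325.0, 242.0]]
```

View pics/c6.png

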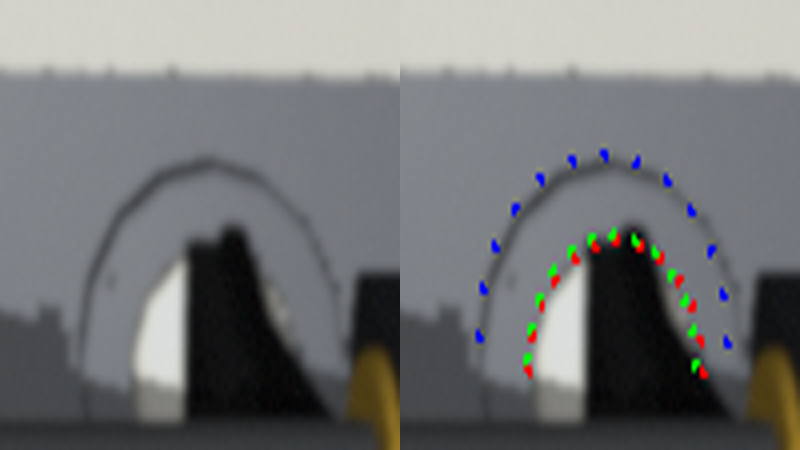

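The finger is well inside the key laterally, but the stop feels stiff. To tell the key's spring from a rigid collar, I'll retrace the press in 1 mm steps and read the force.

Emit:
{"op": "play_rows", "data": {
  "rows": "0 0 0 -4 1 0 0.54;0 0 0 -4 1 0 0.54;0 0 0 0 0 0 0.54"
}}

```text
time: 5.73
position: [0.4797, -0.0247, 0.0534]
tool_rot: [0.529, 0.477, -0.38, 0.59]
ft_force: [0.3, 1.2, 1.2]
grip_width: 0.0399
```

Emit:
{"op": "play_rows", "data": {
  "rows": "0 0 0 1.5 -0.4 0 0.54;0 0 0 0 0 0 0.54"
}}

```text
time: 5.9
position: [0.4796, -0.0248, 0.0502]
tool_rot: [0.529, 0.477, -0.381, 0.589]
ft_force: [1.7, 2.3, 3.2]
grip_width: 0.04
```

Emit:
{"op": "play_rows", "data": {
  "rows": "0 0 0 1 -0.25 0 0.54;0 0 0 0 0 0 0.54"
}}

```text
time: 6.07
position: [0.4796, -0.0248, 0.0488]
tool_rot: [0.529, 0.478, -0.381, 0.589]
ft_force: [0.1, 2.9, 4.7]
grip_width: 0.04
```

Emit:
{"op": "play_rows", "data": {
  "rows": "0 0 0 1 -0.25 0 0.54;0 0 0 0 0 0 0.54"
}}

```text
time: 6.23
position: [0.4797, -0.0248, 0.0483]
tool_rot: [0.529, 0.477, -0.381, 0.589]
ft_force: [-1.1, 3.1, 12.4]
grip_width: 0.0403
```

Emit:
{"op": "play_rows", "data": {
  "rows": "0 0 0 1 -0.25 0 0.54;0 0 0 0 0 0 0.54"
}}

```text
time: 6.4
position: [0.4798, -0.0248, 0.0479]
tool_rot: [0.529, 0.477, -0.381, 0.59]
ft_force: [-2.4, 4.3, 19.8]
grip_width: 0.0399
```

Emit:
{"op": "play_rows", "data": {
  "rows": "0 0 0 1 -0.25 0 0.54;0 0 0 0 0 0 0.54"
}}

```text
time: 6.57
position: [0.4798, -0.0247, 0.0476]
tool_rot: [0.529, 0.477, -0.381, 0.59]
ft_force: [-4.4, 2.9, 26.8]
grip_width: 0.0402
```

Emit:
{"op": "play_rows", "data": {
  "rows": "0 0 0 1 -0.25 0 0.54;0 0 0 0 0 0 0.54"
}}

```text
time: 6.73
position: [0.4798, -0.0248, 0.0473]
tool_rot: [0.529, 0.476, -0.38, 0.591]
ft_force: [-6.5, 4.4, 35.7]
grip_width: 0.0402
```

Emit:
{"op": "play_rows", "data": {
  "rows": "0 0 0 1 -0.25 0 0.54;0 0 0 0 0 0 0.54"
}}

```text
time: 6.9
position: [0.4799, -0.0248, 0.047]
tool_rot: [0.529, 0.476, -0.38, 0.591]
ft_force: [-8.0, 4.4, 42.6]
grip_width: 0.0401
```

The force ramps at about 0.75 N/mm from 0 to 4.7 N, then hits a hard stop. That is the key's own spring pressed fully home, so the tips reach about 4 mm lower than reported. The key has been pressed, so on to the scoop.

Emit:
{"op": "play_rows", "data": {
  "rows": "0 0 0 -20 0 0 0;0 0 -0.13 -36 0 0 0;0 0 -0.13 -36 0 0 0;0 0 0 -30 -10 20 0;0 0 0 -15 -10 38 0;0 0 0 0 -10 38 0;0 0 0 0 -10 38 0;0 0 0 0 -10 38 0"
}}

```text
time: 7.57
position: [0.4477, -0.1982, 0.1203]
tool_rot: [0.511, 0.515, -0.394, 0.565]
ft_force: [0.6, -0.1, 0.6]
grip_width: 0.0833
```

Emit:
{"op": "play_rows", "data": {
  "rows": "0 0 0 0 -10 38 0;0 0 0 0 -10 38 0;0 0 0 0 -10 38 0;0 0 0 0 -10 20 0;0.1 0 0 0 0 0 0;0.1 0 0 0 0 0 0;0.07 0 0 0 0 0 0;0 0 0 0 0 0 0"
}}

```text
time: 8.23
position: [0.4326, -0.3348, 0.1056]
tool_rot: [0.583, 0.457, -0.46, 0.489]
ft_force: [0.3, 0.7, -0.3]
grip_width: 0.0869
```

```bash
python3 - <<'E'
from h import *
togo([.492,-.341,.12],-6.5)
im,i=grab('wrist','w7.png')
print(proj(i,[[.491,-.341,.094]]))
E
```

```text
t 8.23 pos [ 432.6 -334.8  105.6] yaw -6.00 down [ 0.158  0.082 -0.984] w 0.0869 F [ 0.3  0.7 -0.3] to go tool mm [-5.3 61.2 -0.6] turn x 0.009
[[320.73663241 143.53260426]]
```

View pics/w7.png

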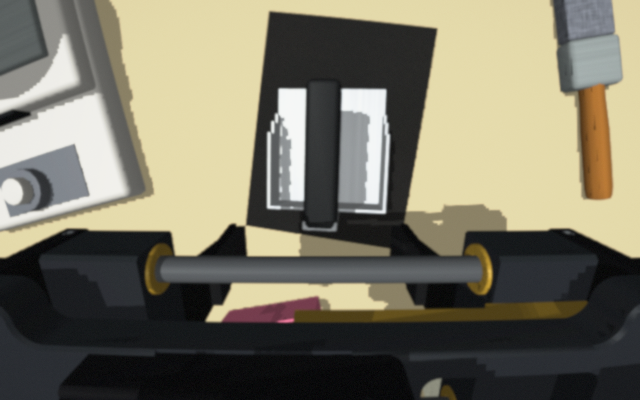

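The close view shows the bar handle from (323,81) to (321,222) with its post at the robot end. The mouth faces away, on the black mat, and it is aluminium rather than pink.

```bash
cat >> h.py <<'E'
def goal(p,yaw,pitch=0):
    """pitch>0: nose (tool y) up, deg"""
    o=readout.get_obs();M=R.from_quat(o['tool_rot'])
    a,b=np.radians([yaw,pitch]);x=np.array([np.sin(b)*np.cos(a),np.sin(b)*np.sin(a),-np.cos(b)]);z=np.array([np.sin(a),-np.cos(a),0]);y=np.cross(z,x)
    T=R.from_matrix(np.c_[x,y,z]);m=M.as_matrix()
    print('t %.2f'%o['time'],'pos',(o['position']*1000).round(1),'w %.4f'%o['grip_width'],'F',o['ft_force'].round(1),'| turn',(M.inv()*T).as_rotvec().round(3),'| shift now-axes',(m.T@(np.array(p)-o['position'])*1000).round(1),'| shift goal-axes',(T.as_matrix().T@(np.array(p)-o['position'])*1000).round(1))
def mouth(z):pass
E
python3 - <<'E'
from h import *
i=imaging.camera_info('wrist')
P=onplane(i,[[323,81],[321,222]],.094);d=P[0]-P[1];print(P.round(4),np.linalg.norm(d),np.degrees(np.arctan2(d[1],d[0])))
u=d/np.linalg.norm(d);g=P[0]-.039*u;print('grip',g)
c=onplane(i,[[279,88],[386,88]],.006);print('lip corners',c.round(4),c.mean(0)-.052*u)
c=onplane(i,[[270,12],[437,30],[247,224]],.004);print('mat',c.round(4))
goal([g[0],g[1],.115],-6.5)
E
```

```text
[[ 0.5283 -0.3452  0.094 ]
 [ 0.4421 -0.3366  0.094 ]] 0.0866231801016526 -5.706755764900552
grip [ 0.48945344 -0.34128554  0.094     ]
lip corners [[ 0.5494 -0.2996  0.006 ]
 [ 0.5392 -0.3948  0.006 ]] [ 0.49255451 -0.34206346  0.006     ]
mat [[ 0.6176 -0.2975  0.004 ]
 [ 0.5843 -0.4419  0.004 ]
 [ 0.4256 -0.2544  0.004 ]]
t 8.28 pos [ 432.7 -334.6  105.7] w 0.0870 F [0.2 0.1 0.4] | turn [ 0.019 -0.099 -0.15 ] | shift now-axes [-0.7 57.9  0.8] | shift goal-axes [-9.3 57.1  0.2]
```

Emit:
{"op": "play_rows", "data": {
  "rows": "0 0 0 -12 0 0 0;0.01 -0.05 -0.075 0 0 0 0;0.01 -0.05 -0.075 0 0 0 0;0 0 0 0 29 0 0;0 0 0 0 29 0 0;0 0 0 0 0 0 0"
}}

```text
time: 8.78
position: [0.4946, -0.3437, 0.1189]
tool_rot: [0.527, 0.468, -0.527, 0.475]
ft_force: [0.5, -0.6, -0.3]
grip_width: 0.0871
```

```bash
python3 - <<'E'
from h import *
goal([.491,-.3415,.063],-6)
E
```

```text
t 8.78 pos [ 494.6 -343.7  118.9] w 0.0871 F [ 0.5 -0.6 -0.3] | turn [-0.006  0.006 -0.007] | shift now-axes [55.8 -4.2 -2.1] | shift goal-axes [55.9 -3.8 -1.8]
```

Emit:
{"op": "play_rows", "data": {
  "rows": "0 0 0 28 -4 -2 0;0 0 0 28 0 0 0;0 0 0 0 0 0 0;0 0 0 0 0 0 0.9;0 0 0 0 0 0 0.9;0 0 0 0 0 0 0.9;0 0 0 0 0 0 0.9;0 0 0 0 0 0 0.9",
  "squeeze": 55
}}

```text
time: 9.45
position: [0.4858, -0.3407, 0.0639]
tool_rot: [-0.528, -0.469, 0.528, -0.472]
ft_force: [1.1, 0.2, 0.7]
grip_width: 0.0616
```

Emit:
{"op": "play_rows", "data": {
  "rows": "0 0 0 0 0 0 0.9;0 0 0 0 0 0 0.9;0 0 0 0 0 0 0.9;0 0 0 0 0 0 0.9"
}}

```text
time: 9.78
position: [0.4852, -0.3399, 0.0626]
tool_rot: [-0.528, -0.47, 0.528, -0.471]
ft_force: [0.4, -0.9, -0.8]
grip_width: 0.0344
```

```bash
python3 - <<'E'
from h import *
goal([.491,-.3415,.063],-6)
E
```

```text
t 9.78 pos [ 485.2 -339.9   62.6] w 0.0344 F [ 0.4 -0.9 -0.8] | turn [-0.01   0.002 -0.001] | shift now-axes [-0.4  5.9  0.9] | shift goal-axes [-0.4  5.9  0.9]
```

Emit:
{"op": "play_rows", "data": {
  "rows": "0 0 0 0 5.5 0.9 0.9;0 0 0 0 0 0 0.9;0 0 0 0 0 0 0.9;0 0 0 0 0 0 0.9;0 0 0 0 0 0 0.9"
}}

```text
time: 10.2
position: [0.4911, -0.3418, 0.0626]
tool_rot: [-0.528, -0.469, 0.528, -0.471]
ft_force: [1.6, -1.0, 0.3]
grip_width: 0.0217
```

```bash
python3 - <<'E'
from h import *
goal([.491,-.3415,.063],-6)
E
```

```text
t 10.20 pos [ 491.1 -341.8   62.6] w 0.0217 F [ 1.6 -1.   0.3] | turn [-0.011  0.003 -0.002] | shift now-axes [-0.4 -0.1 -0.3] | shift goal-axes [-0.4 -0.1 -0.3]
```

```bash
python3 - <<'E'
from h import *
i=imaging.camera_info('top')
c=np.array([(285,44),(388,30),(420,262),(315,272)])
P=onplane(i,np.c_[190+(c[:,0]-265)/3,160+c[:,1]/3],.05)[:,:2];print(P.round(3),P.mean(0))
far=(P[0]+P[1])/2;near=(P[2]+P[3])/2;d=far-near;print(np.linalg.norm(d),'yaw',np.degrees(np.arctan2(d[1],d[0])),np.linalg.norm(P[0]-P[1]),np.linalg.norm(P[3]-P[2]))
u=d/np.linalg.norm(d);print('origin',near+u*.142, far-u*.128)
goal([.44,-.30,.17],-6)
E
```

```text
[[0.591 0.417]
 [0.61  0.297]
 [0.343 0.252]
 [0.328 0.373]] [0.46812324 0.33477018]
0.2690348849651413 yaw 9.4882568565337 0.1214800135749669 0.12227950196411916
origin [0.47550344 0.33600364] [0.47455153 0.33584455]
t 10.20 pos [ 491.1 -341.8   62.6] w 0.0217 F [ 1.6 -1.   0.3] | turn [-0.011  0.003 -0.002] | shift now-axes [-107.6  -55.4  -35.4] | shift goal-axes [-107.4  -55.2  -36.2]
```

Emit:
{"op": "play_rows", "data": {
  "rows": "0 0 0 -20 0 0 0.9;0 0 0 -35 -5 -10 0.9;0 0 0 -35 -20 -25 0.9;0 0 0 -20 -20 -36 0.9;0 0 0 0 -5 -38 0.9;0 0 0 0 0 -40 0.9;0 0 0 0 0 -40 0.9;0 0 0 0 0 -40 0.9"
}}

```text
time: 10.87
position: [0.4694, -0.1129, 0.1659]
tool_rot: [-0.528, -0.47, 0.529, -0.47]
ft_force: [1.2, 0.0, -1.4]
grip_width: 0.0215
```

```bash
python3 - <<'E'
from h import *
goal([.42,.30,.17],7)
E
```

```text
t 10.87 pos [ 469.4 -112.9  165.9] w 0.0215 F [ 1.2  0.  -1.4] | turn [-0.238  0.001  0.001] | shift now-axes [  -4.7  -96.9 -404.4] | shift goal-axes [  -4.1    1.3 -415.8]
```

Emit:
{"op": "play_rows", "data": {
  "rows": "0 0 0 0 -8 -36 0.9;0 0 0 0 -8 -36 0.9;0 0 0 0 -8 -36 0.9;0 0 0 0 -8 -36 0.9;0 0 0 0 -8 -36 0.9;0 0 0 0 -8 -36 0.9;0 0 0 0 -8 -36 0.9;0 0 0 0 -8 -36 0.9"
}}

```text
time: 11.53
position: [0.4387, 0.1802, 0.165]
tool_rot: [-0.527, -0.47, 0.529, -0.471]
ft_force: [1.5, -0.4, -3.6]
grip_width: 0.022
```

Emit:
{"op": "play_rows", "data": {
  "rows": "-0.09 0 0 0 -7 -30 0.9;-0.09 0 0 0 0 0 0.9;-0.08 0 0 0 0 0 0.9;0 0 0 0 0 0 0.9;0 0 0 0 0 0 0.9"
}}

```text
time: 11.95
position: [0.4358, 0.2092, 0.1649]
tool_rot: [0.462, 0.534, -0.464, 0.535]
ft_force: [0.6, 0.7, -2.6]
grip_width: 0.0215
```

```bash
python3 - <<'E'
from h import *
goal([.4257,.3278,.17],9)
im,i=grab('wrist','w8.png')
print(proj(i,[[.591,.417,.05],[.61,.297,.05],[.343,.252,.05],[.328,.373,.05]]).round(0).tolist())
E
```

```text
t 11.95 pos [435.8 209.2 164.9] w 0.0215 F [ 0.6  0.7 -2.6] | turn [-0.014  0.002  0.002] | shift now-axes [  -5.3    6.9 -118.8] | shift goal-axes [  -5.1    8.5 -118.7]
[[101.0, -17.0], [242.0, -24.0], [265.0, 269.0], [152.0, 266.0]]
```

View pics/w8.png

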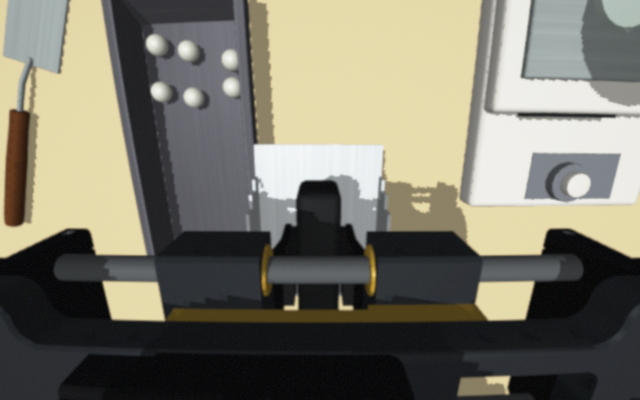

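The view shows the pan at left with all six balls: (158,45), (188,50), (231,59), (161,92), (196,98) and (233,87). The far floor edge is near row 22, and the scoop lip is at row 145 spanning columns 254–383.

```bash
python3 - <<'E'
from h import *
im=cv2.imread('pics/w8.png');i=imaging.camera_info('wrist')
hsv=cv2.cvtColor(im,cv2.COLOR_BGR2HSV);wood=(hsv[...,1]>45)&(hsv[...,0]>12)&(hsv[...,0]<35)
L=[];Rr=[]
for v in range(5,216,6):
    nw=np.where(~wood[v,85:300])[0]+85
    # run of non-wood containing col 195
    a=195
    while a>60 and not wood[v,a]:a-=1
    b=200
    while b<300 and not wood[v,b]:b+=1
    L.append((a,v)); 
    if v<135: Rr.append((b,v))
print(L[::6],Rr[::5])
for n,q in(('L',L),('R',Rr)):
    P=onplane(i,q,.05)[:,:2]*1000
    vx,vy,x,y=cv2.fitLine(P.astype(np.float32),cv2.DIST_HUBER,0,.01,.01).ravel();s=np.sign(vx);yaw=np.degrees(np.arctan2(vy*s,vx*s))
    print(n,'yaw',yaw,'y at x=475:',y+vy/vx*(475-x), 'resid',np.abs((P-[x,y])@[-vy,vx]).max())
# floor far edge: row profile
for u in (175,190,210): print(u,im[0:45:2,u].mean(1).round(0).astype(int).tolist())
# balls
m=((im.min(2)>140)*255).astype(np.uint8);m[:,:140]=0;m[:,245:]=0;m[130:]=0
n,_,st,c=cv2.connectedComponentsWithStats(m)
for k in range(1,n):
    if st[k,4]>60: print(st[k,4],c[k].round(1),onplane(i,c[k],.015)[0,:2].round(4))
print('lip',(onplane(i,[[254,145],[383,145]],.1063)*1000).round(1).tolist())
E
```

```text
[(101, 5), (107, 41), (113, 77), (119, 113), (126, 149), (132, 185)] [(248, 5), (249, 35), (251, 65), (253, 95), (255, 125)]
L yaw 9.299551 y at x=475: 400.36926 resid 0.5324752054115142
R yaw 9.076572 y at x=475: 272.28687 resid 0.579117887652969
175 [52, 54, 52, 53, 55, 56, 55, 55, 55, 53, 55, 72, 107, 112, 112, 112, 112, 112, 111, 111, 111, 110, 110]
190 [54, 55, 53, 53, 55, 55, 53, 55, 55, 53, 58, 91, 112, 114, 113, 112, 114, 114, 115, 115, 132, 169, 190]
210 [55, 56, 54, 54, 55, 54, 54, 55, 54, 54, 64, 107, 116, 116, 117, 117, 117, 117, 117, 117, 118, 118, 117]
264 [154.2  43.4] [0.5536 0.3882]
283 [185.7  49.4] [0.5519 0.3565]
281 [229.2  58.5] [0.549  0.3131]
273 [230.6  86.1] [0.5232 0.3098]
246 [158.9  90.7] [0.5092 0.3827]
259 [191.1  96.2] [0.508  0.3493]
lip [[480.1, 263.1, 106.3], [493.8, 167.5, 106.3]]
```

```bash
python3 - <<'E'
from h import *
i=imaging.camera_info('wrist')
P=onplane(i,[[175,23.5],[190,22.3],[210,21]],.005)[:,:2]*1000
a=np.radians(9.2);u=np.array([np.cos(a),np.sin(a)]);v=np.array([-u[1],u[0]]);c=np.array([475,336.8])
print('far edge along',(P-c)@u)
o=c+u*((P-c)@u-105).mean();print('pan origin',o)
B=np.array([[553.6,388.2],[551.9,356.5],[549,313.1],[523.2,309.8],[509.2,382.7],[508,349.3]])
print('balls pan',np.c_[(B-o)@u,(B-o)@v].round(1).tolist())
for px in(-50,40): 
    t=o+u*px+v*1.2; print(px,t)
t=(o-50*u+v*1.2)/1000; goal([*t,.12],9.2)
E
```

```text
far edge along [105.54731969 106.02710889 106.45583444]
pan origin [475.99709417 336.96149402]
balls pan [[84.8, 38.2], [78.1, 7.2], [68.2, -35.2], [42.3, -34.4], [40.1, 39.8], [33.6, 7.1]]
-50 [426.44842349 330.15199815]
40 [515.29068735 344.54130504]
t 12.00 pos [436.1 209.  165.1] w 0.0217 F [ 0.6 -0.2 -1.8] | turn [-0.018  0.002  0.001] | shift now-axes [  44.8    7.7 -121.4] | shift goal-axes [  45.1    9.8 -121.2]
```

Emit:
{"op": "play_rows", "data": {
  "rows": "-0.018 0 0 0 0 0 0.9;0 0 0 0 2.5 -30.3 0.9;0 0 0 0 2.5 -30.3 0.9;0 0 0 0 2.4 -30.3 0.9;0 0 0 10 2.4 -30.3 0.9;0 0 0 25 0 0 0.9;0 0 0 0 0 0 0.9;0 0 0 0 0 0 0.9"
}}

```text
time: 12.67
position: [0.4252, 0.3293, 0.1289]
tool_rot: [0.456, 0.539, -0.46, 0.539]
ft_force: [0.9, -0.2, -2.5]
grip_width: 0.0215
```

```bash
python3 - <<'E'
from h import *
goal([.4264,.3301,.0636],9.2)
E
```

```text
t 12.67 pos [425.2 329.3 128.9] w 0.0215 F [ 0.9 -0.2 -2.5] | turn [0.002 0.004 0.005] | shift now-axes [65.3  1.6 -0.8] | shift goal-axes [65.3  1.3 -0.6]
```

Emit:
{"op": "play_rows", "data": {
  "rows": "0 0.004 0.004 0 1.3 -0.6 0.9;0 0 0 25 0 0 0.9;0 0 0 22 0 0 0.9;0 0 0 10 0 0 0.9;0 0 0 4 0 0 0.9;0 0 0 0 0 0 0.9"
}}

```text
time: 13.17
position: [0.4284, 0.3308, 0.0691]
tool_rot: [0.459, 0.538, -0.457, 0.539]
ft_force: [0.7, -0.3, -1.5]
grip_width: 0.0214
```

Emit:
{"op": "play_rows", "data": {
  "rows": "0 0 0 1.5 0 0 0.9;0 0 0 0 0 0 0.9"
}}

```text
time: 13.33
position: [0.429, 0.3317, 0.0686]
tool_rot: [0.46, 0.538, -0.455, 0.54]
ft_force: [0.6, 0.3, -2.1]
grip_width: 0.0217
```

Emit:
{"op": "play_rows", "data": {
  "rows": "0 0 0 1.5 0 0 0.9;0 0 0 0 0 0 0.9"
}}

```text
time: 13.5
position: [0.4285, 0.3316, 0.0667]
tool_rot: [0.46, 0.538, -0.456, 0.54]
ft_force: [0.8, -0.7, -1.9]
grip_width: 0.0217
```

```bash
python3 - <<'E'
from h import *
goal([.4264,.3301,.0636],9.2)
E
```

```text
t 13.50 pos [428.5 331.6  66.7] w 0.0217 F [ 0.8 -0.7 -1.9] | turn [ 0.002 -0.002 -0.005] | shift now-axes [ 3.1 -2.3  1.2] | shift goal-axes [ 3.1 -2.3  1.2]
```

Emit:
{"op": "play_rows", "data": {
  "rows": "0 0 -0.012 1.5 0 1.2 0.9;0 0 0 0 0 0 0.9"
}}

```text
time: 13.67
position: [0.4288, 0.3303, 0.0647]
tool_rot: [0.456, 0.541, -0.459, 0.537]
ft_force: [0.3, -0.2, -1.8]
grip_width: 0.0215
```

Emit:
{"op": "play_rows", "data": {
  "rows": "0 0 0 1.5 0 0 0.9;0 0 0 0 0 0 0.9"
}}

```text
time: 13.83
position: [0.4287, 0.3305, 0.0639]
tool_rot: [0.456, 0.541, -0.459, 0.537]
ft_force: [-1.5, -0.6, 4.5]
grip_width: 0.0219
```

Emit:
{"op": "play_rows", "data": {
  "rows": "0 0 0 1 0 0 0.9;0 0 0 0 0 0 0.9"
}}

```text
time: 14.0
position: [0.4286, 0.3305, 0.0637]
tool_rot: [0.456, 0.541, -0.459, 0.537]
ft_force: [-3.3, -0.5, 9.9]
grip_width: 0.0216
```

```bash
python3 - <<'E'
from h import *
goal([.4264,.3301,.0636],9.2);print(readout.get_obs()['moment'])
E
```

```text
t 14.00 pos [428.6 330.5  63.7] w 0.0216 F [-3.3 -0.5  9.9] | turn [ 0.003 -0.002  0.007] | shift now-axes [ 0.1 -2.2  0.1] | shift goal-axes [ 0.1 -2.2  0.1]
[-0.35230142  0.07120282 -0.01685817]
```

Emit:
{"op": "play_rows", "data": {
  "rows": "0 0 0 -0.7 8 0 0.9;0 0 0 0 8 0 0.9;0 0 0 0 8 0 0.9;0 0 0 0 8 0 0.9;0 0 0 0 8 0 0.9;0 0 0 0 8 0 0.9"
}}

```text
time: 14.5
position: [0.4707, 0.3371, 0.0643]
tool_rot: [0.453, 0.543, -0.462, 0.535]
ft_force: [-11.2, -2.1, 19.7]
grip_width: 0.0218
```

```bash
python3 - <<'E'
from h import *
a=np.radians(9.2);u=np.array([np.cos(a),np.sin(a)]);t=(np.array([476,337])+u*52+1.2*np.array([-u[1],u[0]]))/1000
goal([*t,.0637],9.2)
E
```

```text
t 14.50 pos [470.7 337.1  64.3] w 0.0218 F [-11.2  -2.1  19.7] | turn [ 0.002 -0.001  0.018] | shift now-axes [-0.4 57.2 -0.1] | shift goal-axes [ 0.6 57.2 -0.2]
```

Emit:
{"op": "play_rows", "data": {
  "rows": "0 0 0.012 -1 5 0 0.9;0 0 0 0 8 0 0.9;0 0 0 0 8 0 0.9;0 0 0 0 8 0 0.9"
}}

```text
time: 14.83
position: [0.5035, 0.3426, 0.0637]
tool_rot: [0.458, 0.539, -0.457, 0.539]
ft_force: [-3.9, -0.4, 5.7]
grip_width: 0.0214
```

```bash
python3 - <<'E'
from h import *
a=np.radians(9.2);u=np.array([np.cos(a),np.sin(a)]);t=(np.array([476,337])+u*52+1.2*np.array([-u[1],u[0]]))/1000
goal([*t,.0637],9.2)
E
```

```text
t 14.83 pos [503.5 342.6  63.7] w 0.0214 F [-3.9 -0.4  5.7] | turn [ 0.002 -0.002 -0.001] | shift now-axes [-0.  23.9 -0. ] | shift goal-axes [-0.  23.9 -0.1]
```

Emit:
{"op": "play_rows", "data": {
  "rows": "0 0 0 0 6 0 0.9;0 0 0 0 6 0 0.9;0 0 0 0 5 0 0.9;0 0 0 0 3 0 0.9;0 0 0 0 0 0 0.9"
}}

```text
time: 15.25
position: [0.5246, 0.3461, 0.0636]
tool_rot: [0.459, 0.539, -0.456, 0.539]
ft_force: [-2.3, -0.2, 3.5]
grip_width: 0.0213
```

Emit:
{"op": "play_rows", "data": {
  "rows": "0 0 0 0 2 0 0.9;0 0 0 0 0 0 0.9"
}}

```text
time: 15.42
position: [0.5257, 0.3462, 0.0636]
tool_rot: [0.459, 0.539, -0.457, 0.539]
ft_force: [-3.0, 0.5, 5.0]
grip_width: 0.0212
```

```bash
python3 - <<'E'
from h import *
a=np.radians(9.2);u=np.array([np.cos(a),np.sin(a)]);t=(np.array([476,337])+u*52+1.2*np.array([-u[1],u[0]]))/1000
goal([*t,.0637],9.2)
im,i=grab('wrist','w9.png'); 
m=((im.min(2)>140)*255).astype(np.uint8);n,_,st,c=cv2.connectedComponentsWithStats(m)
tt=readout.get_obs()['position'][:2]*1000;v=np.array([-u[1],u[0]])
for k in range(1,n):
    if 60<st[k,4]<900 and c[k][1]<250: P=onplane(i,c[k],.017)[0,:2]*1000-tt;print(st[k],c[k].round(1),'scoop frame',P@u,P@v)
E
```

```text
t 15.42 pos [525.7 346.2  63.6] w 0.0212 F [-3.   0.5  5. ] | turn [ 0.002 -0.002 -0.002] | shift now-axes [-0.1  1.5 -0. ] | shift goal-axes [-0.1  1.5 -0. ]
[ 80 197   8  31 109] [ 83.3 213.7] scoop frame 0.31882467389672103 182.1079266014637
[419 208  30   5  83] [433.8 210. ] scoop frame 4.312838072860554 -87.80593838477702
[421 221  26  10 183] [434.2 225.4] scoop frame -8.077655279883764 -89.47649662115947
```

```bash
python3 - <<'E'
import cv2
a=cv2.imread('pics/w9.png');cv2.imwrite('pics/c9.png',cv2.resize(a[100:270,200:440],None,fx=3.3,fy=3.3,interpolation=cv2.INTER_CUBIC))
E
```

```text
(no output)
```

View pics/c9.png

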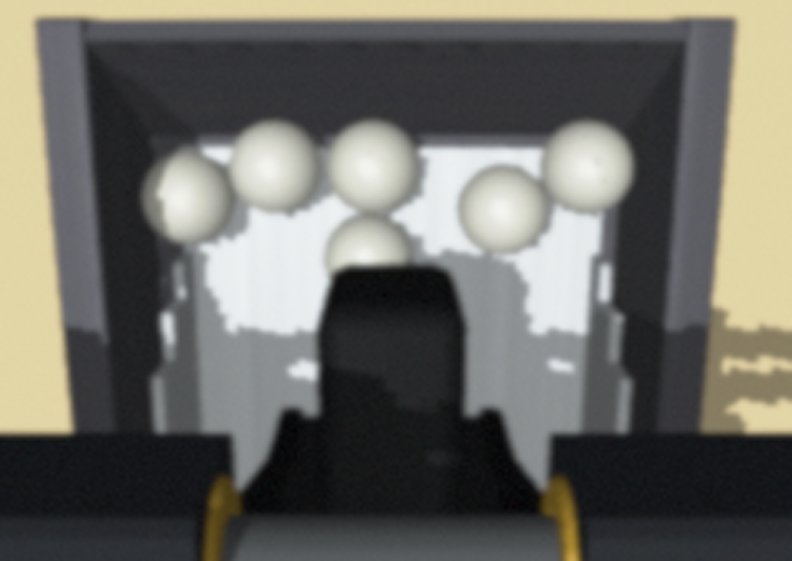

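All six balls are on the scoop's floor, with the lip at the leaning wall. The scoop sits about 3 mm right of the pan's middle, since the left gap is wider and the left ball is near its edge. I'll shift left, then roll the nose up along the leaning wall.

Emit:
{"op": "play_rows", "data": {
  "rows": "0 0 0 0 0.5 -2 0.9;0 0 0 0 0 -1.5 0.9;0 0 0 0 0 0 0.9"
}}

```text
time: 15.72
position: [0.5266, 0.3491, 0.0636]
tool_rot: [0.459, 0.538, -0.456, 0.54]
ft_force: [-1.7, -3.5, 4.2]
grip_width: 0.0218
```

Emit:
{"op": "play_rows", "data": {
  "rows": "0 0 0.065 -3.5 -0.6 0 0.9;0 0 0.065 -3.5 -0.4 0 0.9;0 0 0.065 -3.5 -0.1 0 0.9;0 0 0.065 -3.5 0.1 0 0.9;0 0 0 0 0 0 0.9;0 0 0 0 0 0 0.9"
}}

```text
time: 16.22
position: [0.5227, 0.3495, 0.0765]
tool_rot: [0.524, 0.475, -0.383, 0.594]
ft_force: [0.4, 0.3, -3.7]
grip_width: 0.0216
```

```bash
python3 - <<'E'
from h import *
a=np.radians(9.2);u=np.array([np.cos(a),np.sin(a)]);t=(np.array([476,337])+u*50+4*np.array([-u[1],u[0]]))/1000
goal([*t,.0780],9.2,15)
print(readout.get_obs()['q'])
E
```

```text
t 16.22 pos [522.7 349.5  76.5] w 0.0216 F [ 0.4  0.3 -3.7] | turn [ 0.002 -0.003  0.   ] | shift now-axes [-1.   2.2  0.8] | shift goal-axes [-1.   2.2  0.8]
[ 0.44647007  0.66667623  1.72688036 -0.14713795  0.50058434  1.97467991]
```

Weight has risen by about 1.6 N, which is six balls' worth. I'll lift and carry.

Emit:
{"op": "play_rows", "data": {
  "rows": "0 0 0 -8 2 0 0.9;0 0 0 -16 4 0 0.9;0 0 0 -26 7 0 0.9;0 0 0 -33 9 0 0.9;0 0 0 -33 9 0 0.9;0 0 0 -33 9 0 0.9;0 0 0 -33 9 6 0.9;0 0 0 -20 5 12 0.9"
}}

```text
time: 16.88
position: [0.5287, 0.3332, 0.2922]
tool_rot: [0.528, 0.474, -0.379, 0.595]
ft_force: [1.1, 1.3, -2.4]
grip_width: 0.0218
```

Emit:
{"op": "play_rows", "data": {
  "rows": "0 0 0 -5 -3 18 0.9;0 0 0 -1 -4 25 0.9;0 0 0 -1 -4 28 0.9;0 0 0 -1 -4 28 0.9;0 0 0 -1 -4 28 0.9;0 0 0 -1 -4 28 0.9;0 0 0 -1 -4 28 0.9;0 0 0 -1 -4 28 0.9"
}}

```text
time: 17.55
position: [0.5285, 0.1161, 0.2905]
tool_rot: [0.526, 0.474, -0.382, 0.594]
ft_force: [0.0, -0.2, -3.1]
grip_width: 0.0216
```

Emit:
{"op": "play_rows", "data": {
  "rows": "0.05 -0.014 0 -1 -4 28 0.9;0.05 -0.014 0 -1 -4 28 0.9;0.05 -0.014 0 -1 -4 28 0.9;0.05 -0.014 0 -1 -4 24 0.9;0 0 0 0 0 14 0.9;0 0 0 0 0 6 0.9;0 0 0 0 0 0 0.9"
}}

```text
time: 18.13
position: [0.5207, -0.0129, 0.2899]
tool_rot: [0.572, 0.416, -0.443, 0.551]
ft_force: [0.4, -0.0, -2.7]
grip_width: 0.0217
```

```bash
python3 - <<'E'
from h import *
goal([.530,-.03,.290],-3,12)
im,i=grab('wrist','w10.png'); im,i=grab('top','t10.png')
print(readout.get_obs()['q'])
E
```

```text
t 18.13 pos [520.7 -12.9 289.9] w 0.0217 F [ 0.4 -0.  -2.7] | turn [ 0.005 -0.001 -0.056] | shift now-axes [ 2.6  9.7 16.7] | shift goal-axes [ 2.   9.9 16.6]
[-0.27233554  0.20032925  1.79757041  0.07707059  0.88745771  1.30278456]
```

Emit:
{"op": "play_rows", "data": {
  "rows": "0 0 -0.028 2 3 1 0.9;0 0 -0.028 5 6 2 0.9;0 0 0 8 10 4 0.9;0 0 0 8 10 4 0.9;0 0 0 7 8 2.5 0.9;0 0 0 4 5 1 0.9;0 0 0 2 2.6 0 0.9;0 0 0 0 0 0 0.9"
}}

```text
time: 18.9
position: [0.5705, -0.0279, 0.2626]
tool_rot: [0.559, 0.433, -0.458, 0.539]
ft_force: [-1.2, 0.2, -3.1]
grip_width: 0.0219
```

```bash
python3 - <<'E'
from h import *
goal([.571,-.030,.264],-3,12)
im,i=grab('wrist','w11.png')
a,b=cv2.imread('pics/w11.png'),cv2.imread('pics/top0.png')
im,i2=grab('top','t11.png')
cv2.imwrite('pics/c11.png',np.hstack([cv2.resize(a[0:250,170:470],(540,450)),cv2.resize(im[110:200,285:335],(250,450),interpolation=cv2.INTER_CUBIC)]))
p=readout.get_obs()['position']
for z in (.188,): print(proj(i,[[.647+.07*np.cos(t),-.03+.07*np.sin(t),z] for t in np.radians([0,60,90,-60,-90])]).round(0).tolist())
E
```

```text
t 18.90 pos [570.5 -27.9 262.6] w 0.0219 F [-1.2  0.2 -3.1] | turn [ 0.007 -0.002  0.003] | shift now-axes [-1.2  0.9  2. ] | shift goal-axes [-1.2  0.9  2. ]
[[312.0, 46.0], [242.0, 92.0], [233.0, 135.0], [387.0, 86.0], [399.0, 128.0]]
```

View pics/c11.png

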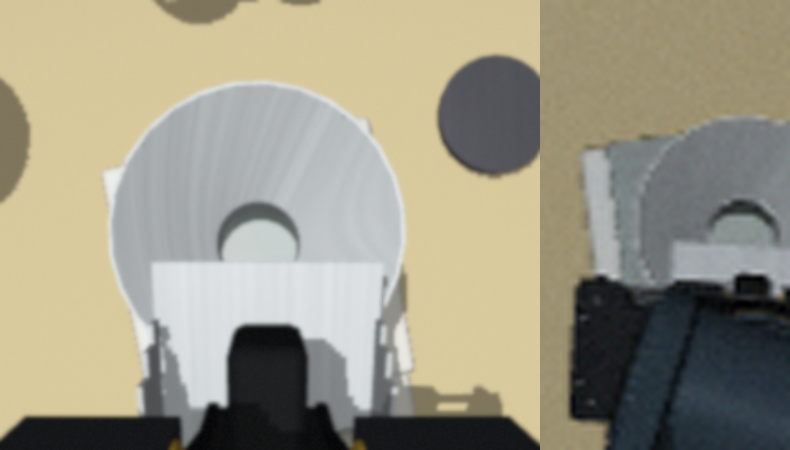

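The scoop is over the funnel about 4 mm right of its axis, with the lip just short of the bore. I'll correct left, then tilt slowly.

Emit:
{"op": "play_rows", "data": {
  "rows": "0 0 -0.035 0 0 -2 0.9;0 0 -0.035 0 0 -2 0.9;0 0 -0.035 0 0 0 0.9;0 0 -0.035 0 0 0 0.9;0 0 -0.035 0 0 0 0.9;0 0 -0.035 0 0 0 0.9;0 0 -0.035 0 0 0 0.9;0 0 -0.035 0 0 0 0.9"
}}

```text
time: 19.67
position: [0.5704, -0.0239, 0.2641]
tool_rot: [-0.493, -0.507, 0.528, -0.47]
ft_force: [-0.5, -0.2, -3.3]
grip_width: 0.0215
```

Emit:
{"op": "play_rows", "data": {
  "rows": "0 0 -0.03 0 0 0 0.9;0 0 0 0 0 0 0.9;0 0 0 0 0 0 0.9;0 0 0 0 0 0 0.9;0 0 0 0 0 0 0.9;0 0 0 0 0 0 0.9;0 0 0 0 0 0 0.9;0 0 0 0 0 0 0.9"
}}

```text
time: 20.33
position: [0.5702, -0.024, 0.2636]
tool_rot: [-0.486, -0.514, 0.535, -0.462]
ft_force: [-0.2, 0.9, -4.0]
grip_width: 0.0217
```

```bash
python3 - <<'E'
from h import *
goal([.571,-.030,.264],-3,-6)
im,i=grab('wrist','w12.png')
E
```

```text
t 20.33 pos [570.2 -24.  263.6] w 0.0217 F [-0.2  0.9 -4. ] | turn [ 0.008  0.001 -0.003] | shift now-axes [-0.5  1.   6. ] | shift goal-axes [-0.5  1.   6. ]
```

Emit:
{"op": "play_rows", "data": {
  "rows": "0 0 -0.035 -1.8 2 0 0.9;0 0 -0.035 -1.8 2 0 0.9;0 0 -0.035 -1.8 2 0 0.9;0 0 0 0 0 0 0.9;0 0 0 0 0 0 0.9;0 0 0 0 0 0 0.9;0 0 0 0 0 0 0.9;0 0 0 0 0 0 0.9"
}}

```text
time: 21.05
position: [0.5766, -0.0242, 0.2682]
tool_rot: [-0.458, -0.539, 0.559, -0.433]
ft_force: [0.5, -0.4, -2.0]
grip_width: 0.0215
```

```bash
cat >> h.py <<'E'
def cream(f,y1=250):
    im=cv2.imread(f).astype(int);h=cv2.cvtColor(im.astype(np.uint8),cv2.COLOR_BGR2HSV)
    d=im[...,2]-im[...,0];m=((d>4)&(d<40)&(im.min(2)>120))
    m=cv2.morphologyEx((m*255).astype(np.uint8),cv2.MORPH_OPEN,np.ones((5,5)));m[y1:]=0
    n,_,st,c=cv2.connectedComponentsWithStats(m)
    return [(int(st[k,4]),c[k].round().tolist()) for k in range(1,n) if st[k,4]>40]
E
python3 - <<'E'
from h import *
F=[]
goal([.576,-.024,.268],-3,-12)
im,i=grab('wrist','w13.png')
for f in('w9','w11','w12','w13'):print(f,cream(f'pics/{f}.png'))
E
```

```text
t 21.05 pos [576.6 -24.2 268.2] w 0.0215 F [ 0.5 -0.4 -2. ] | turn [ 0.007  0.001 -0.002] | shift now-axes [ 0.3 -0.6 -0.2] | shift goal-axes [ 0.3 -0.6 -0.2]
w9 [(832, [312.0, 158.0]), (1014, [270.0, 155.0]), (1044, [365.0, 156.0])]
w11 [(4696, [103.0, 50.0]), (221, [53.0, 57.0]), (446, [392.0, 192.0])]
w12 [(3284, [68.0, 22.0]), (45, [390.0, 16.0]), (1652, [386.0, 168.0]), (520, [291.0, 151.0]), (524, [326.0, 155.0]), (316, [304.0, 172.0]), (450, [278.0, 175.0]), (313, [347.0, 179.0]), (237, [398.0, 211.0])]
w13 [(2478, [53.0, 14.0]), (887, [317.0, 77.0]), (981, [394.0, 164.0]), (423, [622.0, 243.0])]
```

Emit:
{"op": "play_rows", "data": {
  "rows": "0 0 -0.1 -5 5 0 0.9;0 0 -0.1 -5 5 0 0.9;0 0 -0.1 -5 5 0 0.9;0 0 0 0 0 0 0.9;0 0 0 0 0 0 0.9;0 0 0 0 0 0 0.9"
}}

```text
time: 21.6
position: [0.5953, -0.025, 0.2776]
tool_rot: [-0.372, -0.601, 0.617, -0.345]
ft_force: [-0.6, -0.3, -1.5]
grip_width: 0.0215
```

```bash
python3 - <<'E'
from h import *
goal([.50,-.024,.30],-3,0)
im,i=grab('wrist','w14.png')
print(cream('pics/w14.png'))
for n in('scene','top'): im,i2=grab(n,n+'14.png')
print('bore->',proj(i,[[.647,-.028,.07],[.647,-.028,.146]]))
E
```

```text
t 21.60 pos [595.3 -25.  277.6] w 0.0215 F [-0.6 -0.3 -1.5] | turn [0.008 0.002 0.507] | shift now-axes [ 26.6 -94.1   3.2] | shift goal-axes [-22.4 -95.2   4. ]
[(202, [407.0, 7.0]), (448, [316.0, 45.0]), (571, [397.0, 143.0]), (6341, [580.0, 217.0])]
bore-> [[318.36714429  38.33861195]
 [318.43031375  68.180325  ]]
```

Emit:
{"op": "play_rows", "data": {
  "rows": "0 0 0 -20 -11 0 0.9;0 0 0 -20 -11 0 0.9;0 0 0.1 -10 -25 0 0.9;0 0 0.1 -5 -30 0 0.9;0 0 0.1 0 -30 0 0.9;0 0 0.1 0 -30 0 0.9;0 0 0.1 0 -20 0 0.9;0 0 0 0 0 0 0.9"
}}

```text
time: 22.42
position: [0.4637, -0.0166, 0.3785]
tool_rot: [-0.508, -0.492, 0.514, -0.485]
ft_force: [-1.0, 0.6, -2.7]
grip_width: 0.0217
```

```bash
python3 - <<'E'
from h import *
goal([.45,-.10,.24],-6,0)
im,i=grab('wrist','w15.png');o=readout.get_obs()
print(cream('pics/w15.png'),proj(i,[[.647,-.028,.07],[.647,-.028,.146],[.647,-.028,.188]]).tolist())
im,i=grab('top','t15.png');im0=cv2.imread('pics/top0.png')
d=cv2.absdiff(im,im0).max(2);d[:,:100]=0
n,_,st,c=cv2.connectedComponentsWithStats(((d>50)*255).astype(np.uint8))
for k in range(1,n):
    if st[k,4]>5:print(st[k],c[k].round(0))
b=im[165:250,200:240].min(2);print('pan bright px',(b>95).sum(),(im0[165:250,200:240].min(2)>95).sum())
E
```

```text
t 22.42 pos [463.7 -16.6 378.5] w 0.0217 F [-1.   0.6 -2.7] | turn [ 0.06  -0.001  0.013] | shift now-axes [138.5  -8.2  84.1] | shift goal-axes [138.5  -4.9  84.3]
[(389, [320.0, 19.0]), (390, [382.0, 52.0]), (954, [357.0, 87.0]), (73, [389.0, 147.0]), (5233, [585.0, 220.0])] [[320.24506370227124, 32.31027873117725], [320.61588547353927, 16.771451374559746], [320.8943730070712, 5.115467757695342]]
[319 153   8  10  47] [322. 158.]
[  156   180   378   220 29570] [375. 321.]
[205 185   5   5  17] [207. 187.]
[215 186   4   4  14] [216. 188.]
[227 187   4   4  14] [228. 188.]
[397 192  30  33 601] [410. 208.]
[227 194   4   4  14] [229. 196.]
[206 197   5   5  18] [208. 199.]
[216 198   4   4  15] [218. 200.]
[326 205   9   9  52] [330. 209.]
[355 239   3   6   8] [356. 241.]
[537 282   8   3  10] [540. 283.]
[539 286   4   6  11] [541. 288.]
[534 294  13   6  33] [540. 297.]
[569 298   6   6  27] [572. 300.]
[308 313   5   7  15] [309. 316.]
[570 327   4   3   8] [571. 328.]
[ 334  343   40   57 1030] [350. 372.]
pan bright px 391 507
```

Emit:
{"op": "play_rows", "data": {
  "rows": "0 0 0 5 0 15 0.9;0 0 0 15 0 30 0.9;0 0 0 18 0 33 0.9;0 0 0 18 0 33 0.9;0 0 0 18 0 33 0.9;0 0 0 18 0 33 0.9;0 0 0 18 0 33 0.9;0 0 0 18 0 33 0.9"
}}

```text
time: 23.18
position: [0.4649, -0.2651, 0.2494]
tool_rot: [-0.509, -0.49, 0.513, -0.487]
ft_force: [0.5, -0.1, -1.6]
grip_width: 0.0214
```

Emit:
{"op": "play_rows", "data": {
  "rows": "0.04 0 0.007 18 0 33 0.9;0.04 0 0.006 18 0 25 0.9;0 0 0 10 0 15 0.9;0 0 0 0 0 0 0.9"
}}

```text
time: 23.52
position: [0.4579, -0.3385, 0.2015]
tool_rot: [0.532, 0.467, -0.53, 0.468]
ft_force: [0.4, 0.2, -2.3]
grip_width: 0.022
```

```bash
python3 - <<'E'
from h import *
goal([.496,-.345,.072],-8)
E
```

```text
t 23.52 pos [ 457.9 -338.5  201.5] w 0.0220 F [ 0.4  0.2 -2.3] | turn [ 0.013 -0.001 -0.003] | shift now-axes [129.6  38.2   1.8] | shift goal-axes [129.5  38.7   1.2]
```

Emit:
{"op": "play_rows", "data": {
  "rows": "0.013 -0.001 -0.003 20 13 1.2 0.9;0 0 0 35 13 0 0.9;0 0 0 35 12.7 0 0.9;0 0 0 25 0 0 0.9;0 0 0 12 0 0 0.9;0 0 0 2.5 0 0 0.9;0 0 0 0 0 0 0.9;0 0 0 0 0 0 0.9"
}}

```text
time: 24.18
position: [0.498, -0.3423, 0.0764]
tool_rot: [0.534, 0.463, -0.533, 0.467]
ft_force: [0.7, 0.1, -1.9]
grip_width: 0.022
```

```bash
python3 - <<'E'
from h import *
goal([.496,-.345,.0626],-8)
E
```

```text
t 24.18 pos [ 498.  -342.3   76.4] w 0.0220 F [ 0.7  0.1 -1.9] | turn [ 0.002  0.003 -0.005] | shift now-axes [13.8 -1.7  2.9] | shift goal-axes [13.8 -1.7  3. ]
```

Emit:
{"op": "play_rows", "data": {
  "rows": "0 0.003 -0.005 5 0 2 0.9;0 0 0 5 0 0 0.9;0 0 0 1.5 0 0 0.9;0 0 0 0 0 0 0.9"
}}

```text
time: 24.52
position: [0.4965, -0.3437, 0.0632]
tool_rot: [0.533, 0.465, -0.533, 0.463]
ft_force: [0.3, -0.3, -2.1]
grip_width: 0.0217
```

Emit:
{"op": "play_rows", "data": {
  "rows": "0 0 0 1.2 0 0 0.9;0 0 0 0 0 0 0.9"
}}

```text
time: 24.68
position: [0.4966, -0.3438, 0.0631]
tool_rot: [0.533, 0.465, -0.533, 0.463]
ft_force: [-1.3, 1.3, 3.6]
grip_width: 0.0216
```

Emit:
{"op": "play_rows", "data": {
  "rows": "0 0 0 1 0 0 0.9;0 0 0 0 0 0 0.9"
}}

```text
time: 24.85
position: [0.4965, -0.3437, 0.0629]
tool_rot: [-0.533, -0.465, 0.533, -0.463]
ft_force: [-3.3, 1.9, 8.9]
grip_width: 0.0218
```

```bash
python3 - <<'E'
from h import *
goal([.496,-.345,.0626],-8)
E
```

```text
t 24.85 pos [ 496.5 -343.7   62.9] w 0.0218 F [-3.3  1.9  8.9] | turn [ 0.002 -0.002  0.002] | shift now-axes [ 0.3 -0.3  1.4] | shift goal-axes [ 0.3 -0.3  1.4]
```

Down on the mat at the expected height. Release, then lift straight up.

Emit:
{"op": "play_rows", "data": {
  "rows": "0 0 0 -1 0 0 0.5;0 0 0 0 0 0 0.3;0 0 0 0 0 0 0;0 0 0 0 0 0 0;0 0 0 0 0 0 0;0 0 0 0 0 0 0;0 0 0 0 0 0 0;0 0 0 0 0 0 0"
}}

```text
time: 25.52
position: [0.4967, -0.3437, 0.0619]
tool_rot: [0.533, 0.466, -0.533, 0.463]
ft_force: [-0.2, -0.8, 0.1]
grip_width: 0.0671
```

Emit:
{"op": "play_rows", "data": {
  "rows": "0 0 0 0 0 0 0;0 0 0 0 0 0 0;0 0 0 -8 0 0 0;0 0 0 -25 0 0 0;0 0 0 -38 0 0 0;0 0 0 -38 0 0 0;0 0 0 -38 -20 0 0;0 0 0 -38 -20 0 0"
}}

```text
time: 26.18
position: [0.4587, -0.3387, 0.2471]
tool_rot: [0.533, 0.465, -0.533, 0.464]
ft_force: [0.8, -0.5, 0.0]
grip_width: 0.0865
```

```bash
python3 - <<'E'
from h import *
goal([.56,-.028,.36],0)
im,i=grab('wrist','w16.png')
a=np.radians(-8);u=np.array([np.cos(a),np.sin(a)])
for z,L in((.094,[(.039,.011),(.039,-.011),(-.056,.011),(-.056,-.011)]),(.006,[(.052,.048),(.052,-.048)])):
    P=[[.4965+p*u[0]-q*u[1],-.3437+p*u[1]+q*u[0],z] for p,q in L];print('pred',z,proj(i,P).round(0).tolist())
g=im.max(2)
m=((g>130)*255).astype(np.uint8)
hs=cv2.cvtColor(im,cv2.COLOR_BGR2HSV);m[hs[...,1]>45]=0
n,_,st,c=cv2.connectedComponentsWithStats(m)
for k in range(1,n):
    if st[k,4]>300:print(st[k],c[k].round(0))
E
```

```text
t 26.18 pos [ 458.7 -338.7  247.1] w 0.0865 F [ 0.8 -0.5  0. ] | turn [-0.137 -0.001  0.001] | shift now-axes [-112.5   57.9 -321.8] | shift goal-axes [-112.9  101.3 -310.7]
pred 0.094 [[307.0, 110.0], [328.0, 110.0], [308.0, 198.0], [327.0, 198.0]]
pred 0.006 [[281.0, 100.0], [354.0, 100.0]]
[  0   0  34  21 402] [10.  8.]
[    0     0   181   225 16387] [ 88. 145.]
[ 464   10   40   95 2625] [485.  56.]
[   6   27   40   54 1080] [29. 53.]
[ 278  101   80   88 4739] [317. 139.]
[ 410  202  189   54 4177] [510. 225.]
[381 284  43  26 684] [398. 297.]
```

Emit:
{"op": "play_rows", "data": {
  "rows": "-0.07 0 0 -38 0 0 0;-0.067 0 0 -38 0 0 0;0 0 0 -18 12 -34 0;0 0 0 -18 12 -34 0;0 0 0 0 12 -38 0;0 0 0 0 12 -38 0;0 0 0 0 12 -38 0;0 0 0 0 12 -38 0"
}}

```text
time: 26.9
position: [0.531, -0.1173, 0.358]
tool_rot: [0.501, 0.5, -0.5, 0.499]
ft_force: [0.9, -0.4, -0.0]
grip_width: 0.0869
```

Emit:
{"op": "play_rows", "data": {
  "rows": "0 0 0 0 12 -38 0;0 0 0 0 12 -38 0;0 0 0 0 5 -15 0;0 0 0 0 0 0 0;0 0 0 0 0 0 0"
}}

```text
time: 27.32
position: [0.5599, -0.0273, 0.3576]
tool_rot: [0.5, 0.501, -0.5, 0.5]
ft_force: [-1.0, -0.7, 0.6]
grip_width: 0.0868
```

```bash
python3 - <<'E'
from h import *
goal([.56,-.028,.36],0)
im,i=grab('wrist','w17.png')
b=proj(i,[[.647,-.028,.146]])[0];print('bore',b,'rim',proj(i,[[.577,-.028,.188],[.717,-.028,.188],[.647,.042,.188],[.647,-.098,.188]]).round(0).tolist())
x,y=b.astype(int);cr=im[max(y-45,0):y+45,x-45:x+45]
g=cv2.resize(cv2.cvtColor(cr,cv2.COLOR_BGR2GRAY),None,fx=4,fy=4,interpolation=cv2.INTER_CUBIC)
c=cv2.HoughCircles(cv2.GaussianBlur(g,(5,5),0),cv2.HOUGH_GRADIENT,1,30,param1=60,param2=18,minRadius=30,maxRadius=60)
print(None if c is None else c[0].round(0).tolist()); print('expect r',.01*i['K'][0][0]/(.5)*4)
print('cream',cream('pics/w17.png'))
s=cr[::6,::4].astype(int);print(s.min(2)); print((s[...,2]-s[...,0]))
for n in('top','scene'): grab(n,n+'17.png')
im=cv2.imread('pics/top17.png');im0=cv2.imread('pics/top0.png');d=cv2.absdiff(im,im0).max(2);d[:,:100]=0
n,_,st,c=cv2.connectedComponentsWithStats(((d>50)*255).astype(np.uint8))
for k in range(1,n):
    if st[k,4]>5:print(st[k].tolist(),c[k].round(0))
E
```

```text
t 27.32 pos [559.9 -27.3 357.6] w 0.0868 F [-1.  -0.7  0.6] | turn [ 0.002 -0.002  0.002] | shift now-axes [-2.4  0.1  0.7] | shift goal-axes [-2.4  0.1  0.7]
bore [318.70357597 101.53108193] rim [[319.0, 164.0], [319.0, 29.0], [254.0, 100.0], [383.0, 101.0]]
[[196.0, 162.0, 58.0], [160.0, 154.0, 46.0]]
expect r 23.486423698879857
cream [(1526, [137.0, 32.0]), (500, [159.0, 8.0]), (297, [371.0, 43.0]), (294, [322.0, 97.0]), (4631, [321.0, 178.0]), (379, [375.0, 200.0]), (54, [329.0, 207.0])]
[[159 159 156 157 158 165 161 164 162 159 163 164 166 167 165 170 170 177
  181 174 174 175 176]
 [160 158 156 156 158 165 161 163 162 161 164 166 165 165 170 171 175 181
  175 175 176 177 179]
 [161 159 156 158 159 163 161 162 159 162 163 164 165 166 173 175 180 176
  176 176 177 180 178]
 [161 159 157 157 161 159 161 158 159 161 165 164 165 172 173 180 178 176
  178 178 181 180 181]
 [161 159 156 157 160 158 162 157 159 160 146 122 136 162 179 181 177 177
  179 181 183 180 184]
 [160 158 158 156 160 157 160 156 121 154 110 112 175 185 138 167 179 181
  181 184 181 183 185]
 [160 159 158 155 160
[... 2066 characters left out ...]
 188.]
[398, 191, 29, 14, 79] [412. 195.]
[227, 194, 4, 4, 14] [229. 196.]
[206, 197, 5, 5, 18] [208. 199.]
[216, 198, 4, 4, 14] [218. 200.]
[412, 201, 2, 5, 8] [413. 203.]
[419, 208, 2, 9, 9] [420. 212.]
[397, 220, 13, 3, 22] [403. 221.]
[414, 223, 11, 2, 15] [419. 224.]
[348, 235, 7, 10, 46] [351. 240.]
[380, 253, 3, 5, 7] [381. 255.]
[536, 282, 9, 10, 35] [540. 285.]
[569, 298, 6, 6, 29] [572. 300.]
[329, 305, 6, 4, 13] [332. 306.]
[343, 308, 2, 5, 6] [343. 310.]
[346, 308, 5, 7, 13] [348. 311.]
[308, 313, 5, 7, 15] [309. 316.]
[327, 312, 9, 8, 23] [331. 317.]
[335, 313, 14, 7, 30] [341. 317.]
[352, 315, 5, 3, 8] [354. 316.]
[358, 317, 4, 5, 7] [359. 319.]
[569, 327, 5, 3, 11] [571. 328.]
```

Emit:
{"op": "play_rows", "data": {
  "rows": "0 0 0 0 -15 30 0;0 0 0 0 -15 36 0;0 0 0 0 -15 36 0;0 0 0 0 -15 36 0;0 0 0 0 -15 36 0;0 0 0 0 -15 36 0;0 0 0 0 -10 30 0;0 0 0 0 0 0 0"
}}

```text
time: 28.13
position: [0.4573, -0.2751, 0.3571]
tool_rot: [-0.501, -0.498, 0.503, -0.497]
ft_force: [0.4, 0.3, -0.1]
grip_width: 0.087
```

```bash
python3 - <<'E'
from h import *
togo([.4,-.3,.36])
im,i=grab('scene','s18.png');im0=cv2.imread('pics/scene0.png')
print('jar px: base/mid/neck/rim',proj(i,[[.647,-.028,z] for z in(.063,.073,.09,.136,.188)]).round(0).tolist())
d=cv2.absdiff(im,im0).max(2);x,y=proj(i,[[.647,-.028,.08]])[0].astype(int)
print(d[y-22:y+22:2,x-24:x+24:2])
n,_,st,c=cv2.connectedComponentsWithStats(((d>45)*255).astype(np.uint8))
for k in range(1,n):
    if st[k,4]>8:print(st[k].tolist(),c[k].round(0))
t,_=grab('top','t18.png');t0=cv2.imread('pics/top0.png')
for nm,(X,Y) in dict(tinb=(350,240),tina=(283,248)).items():
    for q in(t0,t):
        m=(q[Y-16:Y+16,X-16:X+16].min(2)>120).astype(np.uint8);M=cv2.moments(m,True);print(nm,M['m00'],X-16+M['m10']/max(M['m00'],1),Y-16+M['m01']/max(M['m00'],1))
E
```

```text
t 28.13 pos [ 457.3 -275.1  357.1] yaw -0.57 down [-0.002 -0.001 -1.   ] w 0.0870 F [ 0.4  0.3 -0.1] to go tool mm [ -2.8 -57.   25.4] 
jar px: base/mid/neck/rim [[289.0, 219.0], [288.0, 217.0], [288.0, 214.0], [287.0, 203.0], [286.0, 191.0]]
[[ 4  3  2  3  4  4  4  3  3  4  4  3  4  3  3  4  3  3  3  2  3  4  3  2]
 [ 3  4  4  4  3  3  3  4  3  3  3  3  3  3  3  4  3  3  3  3  2  4  3  3]
 [ 3  3  4  4  4  3  2  3  2  3  3  3  2  2  2  3  4  3  4  3  4  4  4  4]
 [ 2  4  3  3  2  3  3  3  2  2  3  3  2  2  3  3  3  2  2  3  4  3  5  4]
 [ 3  3  4  4  4  2  3  4  2  2  2  1  2  1  3  3  3  3  3  3  1  3  4  3]
 [ 5  4  3  2  2  3  3  3  1  1  2  2  2  2  1  2  3  3  1  0  4  2  3  3]
 [ 4  3  4  2  3  3  3  3  3  3  3  2  2  3  2  3  4  3  9  1  3  2  3  3]
 [ 3  4  3  9  3  2  2  2  3  2  3  3  2  3  3  6  3  1  1  2  2  2  4  3]
 [ 4  4  3  1  2  1  2  3  3  2  1  3  2  9  3  4  2  1  1  2  3  3  1  3]
 [ 4  4  3  3  2  2  1  1  2  1  2  3  2  2  3  2  2  1  2  1  1  2  2  2]
 [ 3  2  2  1  1  2  2  1  2  2  2 13 13 11  3  1  2  2  1  1  1  2  1  2]
 [ 3  3  2  1  2  2  1  2  3 17 
[... 1234 characters left out ...]
[466, 124, 29, 45, 381] [485. 142.]
[276, 139, 4, 7, 15] [277. 142.]
[339, 138, 21, 8, 58] [350. 141.]
[363, 145, 54, 50, 430] [389. 170.]
[305, 148, 4, 11, 16] [307. 153.]
[272, 153, 9, 17, 34] [276. 162.]
[419, 181, 46, 27, 820] [443. 195.]
[451, 181, 6, 4, 17] [454. 183.]
[283, 215, 12, 8, 69] [288. 218.]
[380, 289, 6, 7, 30] [383. 292.]
[373, 294, 6, 6, 32] [376. 297.]
[392, 298, 7, 6, 33] [395. 300.]
[381, 306, 6, 6, 29] [383. 309.]
[399, 307, 6, 6, 28] [401. 309.]
[387, 315, 6, 7, 32] [389. 318.]
tinb 109.0 348.6880733944954 239.52293577981652
tinb 111.0 348.8738738738739 239.48648648648648
tina 115.0 281.1565217391304 247.51304347826087
tina 117.0 281.22222222222223 247.52991452991452
```

```bash
python3 -c "
from rig import robot
print(robot.hand_in())"
```

```text
the job is handed in; nothing more can be done
None
```

I zeroed the balance, carried all six balls to the jar in one scoop, stood the scoop back on its mat and handed in at about 28 s. The hand-in gave no verdict, so the result rests on the checks below.

**What I did**
- **Key:** Two flat presses met a stiff stop at a reported height of about 45–46 mm, which I first took for the collar round the key. I then pressed with one finger's edge tilted about 15°. Stepping down 1 mm at a time, the force rose to about 4.7 N, then hit a hard stop. That fits the key pressed fully home. It also suggests the fingertips reach about 4 mm lower than reported.
- **Transfer:** I pushed the scoop along the pan floor to the leaning end and rolled its nose up there. All six balls were on it, and the load rose by about 1.6 N. I then tilted it gradually over the funnel.
- **Return:** I set the scoop down about 9 mm from the mat's centre, released it and backed the arm off.

**Last checks**
- **Balls:** All six ball spots in the pan are empty, and the only new blob is low in the jar. The funnel cone is clear, and I saw no stray balls in the unhidden parts of the pictures. I did not count six separate balls in the jar; a circle fit down the bore was not usable.
- **Jar:** The jar and funnel area is unchanged in the scene picture apart from the balls.
- **Scoop:** Its lip is within about 1 pixel of the position expected for standing flat.
- **Bystanders:** Both tins are within 0.2 pixel of where they started. I did not measure the mortar, lid, brush or spatula, but the last scene picture showed no change I could tie to any of them.

I viewed 12 pictures, the most allowed, so the last checks are numerical only.

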